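# Drip trays back under their draining racks

### The arm

A 6-joint arm with a two-finger parallel gripper is mounted at the origin on the work surface. World frame = base frame: x ahead of the robot, y to its left, z up, the work surface at z = 0. Lengths are in m, angles in degrees, forces in N, time in s.
With the tool pointing down it reaches from about 0.35 to 0.875 m from the base axis. Payload 15.5 kg.
Tool frame: the origin (TCP) lies at the very end of the fingers, on their centre line; the grasp point (between the pads) lies 19 mm behind it (arm.hold_point_z is the distance from the TCP to the grasp point, in m); z points along the fingers, y is the direction in which the jaws open and shut (so a half turn about z gives the same grasp; the last joint's range is limited). The gripper opens to 85 mm and grips with 20 to 120 N. Pads are 22 mm wide; open, the fingers measure 114 mm over their backs; the gripper's body (76 mm by 85 mm) begins 54 mm behind the grasp point. The pads swing forward as they close: fully open they stand 13 mm farther back than shut.
Start: joints at [-68.612, 28.281, 77.091, -0, 74.628, -5.472], TCP at [0.282, -0.558, 0.231] pointing down, gripper open.
Joint ranges: [-166.48, 166.48], [-47.26, 123.95], [12.59, 153.08], [-70.14, 250.14], [6.76, 159.57], [-176.63, 176.63]. Speed limits (degrees/s): [108.29, 108.29, 147.25, 172.46, 172.46, 172.46].

### API

Orientations are given as [roll, pitch, yaw] about the fixed x, y, z axes, in that order (R = Rz(yaw) Ry(pitch) Rx(roll)).
In Python, from cell import arm gives the robot as it stands.
- The arm moves only by the tool arm_command, never from a script. Its argument "rows" is a list of rows, each a list of 6 numbers: the shift along the tool's x, y, z normalised to -1 to 1, where 1 is 25 mm, then the turn, a rotation vector about the tool's x, y, z normalised to -1 to 1, where 1 is 0.08 rad. In form: [[tx, ty, tz, wx, wy, wz], ...]. A call has 1 to 5 rows; each row shifts and turns the commanded pose from where the row before left it, along the tool's axes as they then stand; what a row does not reach is not made up. A row lasts 1/12 s, in which the tool goes at most 41.7 mm and 7.16 degrees, less where a joint would pass 70% of its speed; a pose out of reach is approached as far as the arm can. A call with a number of a shift or a turn outside -1 to 1 is refused whole. A call with a gripper value outside its range is refused whole. "claw" is the closure, from 0 (fully open) to 1 (shut), set as the call begins (left out, the last holds). The fingers move at their own pace and stop on an object; "force" is the grip in N (left out, the last holds). Time passes only in rows, so rows that do not move let the fingers close. It gives the time, the measured TCP pose, the force and the opening at its end, in the units of the state.
- arm.observe(): the state, without advancing time (a new reading comes with each control period).
- arm.grab_frame(name): name is "scene" or "top" or "wrist"; returns the picture (480x640x3 uint8, blue, green, red); there is no depth.
- arm.camera_model(name): a dict with "fx", "fy", "cx", "cy" (pixels), "rvec" (rotation vector, rad) and "tvec" (3), from world to camera coordinates, as OpenCV has them; the wrist camera has in their place "T_tool_cam" (4x4, takes a point from camera to tool coordinates, whose origin is the TCP and whose axes are the flange's). Camera axes: x right, y down, z forward; pixel columns grow to the right and rows downward; lengths in m; the calibration is good to about 2 mm. A picture is of the moment at which its call begins: read the wrist's pose just before it. camera_model takes no time and is no camera call.
- arm.hand_in(): hands the job in, once; it reports no verdict.
The state is a dict: "clock": time; "joint_positions": joint angles; "joint_vel": joint speeds; "joint_torque": joint torques, N m; "ee_pos": TCP position; "ee_rot": TCP orientation; "ft_force": force on the tool from outside, world axes, zero at the start; "wrist_torque": the same for the moment, N m; "gripper_width": finger opening in m.
Only numpy, scipy, OpenCV 4.12 (cv2) and the standard library are available. Lean on these libraries where they do the work, as an engineer would, in place of code of your own. Each camera call takes 0.05 s, during which the arm holds its last target.

### The job

The washed empties are draining on two wire racks, and the two drip trays have been left lying on the worktop. Slide each drip tray under the rack whose width it fits, straight and fully home against the wire at the back, and leave the jar, the open tin and the green bottle beside them where they are.

Things in the scene. Friction and masses are not known exactly. Their poses are not given: they have to be found in the camera images.
- large_rack: large fixed rack of dark wire, 238 mm wide (y), 164 deep (x). Origin: on the worktop, amid its tray place; x to its back. Floor runners along x, 224 mm clear between, x -80 to +84. Front open at the bottom, 41 mm clear under its wires; front rail 62 mm high. A back cross wire 12 mm up stops the tray. Upturned glass jars and a tin stand fixed on its rear half (x over -8), up to 165 mm high
- small_rack: small fixed rack of dark wire, 156 mm wide (y), 164 deep (x). Origin: on the worktop, amid its tray place; x to its back. Floor runners along x, 142 mm clear between, x -80 to +84. Front open at the bottom, 41 mm clear under its wires; front rail 62 mm high. A back cross wire 12 mm up stops the tray. An upturned glass jar and tin stand fixed on its rear half (x over -8), up to 165 mm high
- large_tray: large loose white plastic drip tray, about 220 g: open box 200 mm wide (y), 150 deep (x), 26 high, walls 4, floor 3. Origin: centre of its underside; same when turned half round. Slides on the worktop; can be pushed from outside or towed by fingertips inside against a wall. Home: origin at its rack's origin, x along the rack's x
- small_tray: small loose white plastic drip tray, about 130 g: open box 118 mm wide (y), 150 deep (x), 26 high, walls 4, floor 3. Origin: centre of its underside; same when turned half round. Slides on the worktop; can be pushed from outside or towed by fingertips inside against a wall. Home: origin at its rack's origin, x along the rack's x
- jar: bystander: closed glass jar with a metal cap, 72 mm across, 110 mm high; origin at the centre of its underside
- tin: bystander: open empty steel tin, 74 mm across, 100 mm high; origin at the centre of its underside
- bottle: bystander: green glass bottle, 72 mm across, 230 mm high; origin at the centre of its underside
There are look-alikes about, which are no part of the job. Leave any purple look-alike of the small_rack alone.

How it is judged (in metres and radians):
At the end, for the whole second after the job is handed in: Each tray lies flat and at rest on the worktop under the rack of its own size: its centre within 12 mm in depth and 14 mm sideways of the rack's tray place, turned less than 7 degrees from the rack (x of large_tray in the frame of large_rack between -0.012 and 0.012 m and y of large_tray in the frame of large_rack between -0.014 and 0.014 m and angle between the x axis of large_tray and the x axis of large_rack, either way round below 0.12 rad and height (world z) of each of large_tray, small_tray below 0.006 m and angle between each of large_tray, small_tray's own z axis and vertical below 0.05 rad and linear speed of each of large_tray, small_tray below 0.01 m/s and x of small_tray in the frame of small_rack between -0.012 and 0.012 m and y of small_tray in the frame of small_rack between -0.014 and 0.014 m and angle between the x axis of small_tray and the x axis of small_rack, either way round below 0.12 rad); the robot touches nothing.
It fails at once if the jar, tin or bottle is shifted by more than 30 mm or tipped (distance of any of jar, tin, bottle from where it was at the start of the episode above 0.03 m or angle between any of jar, tin, bottle's own z axis and vertical above 0.35 rad).
It also fails if it takes over 72 s, if anything falls off the work surface, if the arm or the gripper's body presses on something with over 40 N, if the wrist force passes 120 N, or if a joint passes its speed limit or range.

## Working session

There is one attempt and no reset: what is moved stays moved. The work goes in short steps, Python scripts to look and compute and a tool call to move; the robot and the scene stay as the last step left them, time stands still between calls to the robot, and variables do not carry over. Pictures are saved under pics/ and viewed, and the job is handed in when it is done.

Besides the shell and the picture viewer there is one more tool, called after "Call:" as name(argument=value, ...), one argument or row to a line, values as JSON. arm_command: Moves the arm, as the interface text tells. Its arguments: {"type":"object","properties":{"rows":{"type":"array","items":{"type":"array","items":{"type":"number","minimum":-1,"maximum":1}}},"claw":{"type":"number"},"force":{"type":"number"}},"required":["rows"]}

```bash
mkdir -p pics; ls; python3 - <<'E'
from cell import arm
import cv2
for n in("scene","top","wrist"):
    cv2.imwrite(f"pics/{n}0.png",arm.grab_frame(n))
    print(n,arm.camera_model(n))
print(arm.observe())
E
```

```text
pics
scene {'fx': 528.7972066660492, 'fy': 528.7972066660492, 'cx': 316.81371049530014, 'cy': 236.34506632945948, 'rvec': array([ 0.84171772, -2.67934724,  0.92661756]), 'tvec': array([0.36509114, 0.20450372, 1.24621377])}
top {'fx': 621.3011808358884, 'fy': 621.3011808358884, 'cx': 324.7631127357795, 'cy': 231.82416930262602, 'rvec': array([ 2.15796058, -2.10583693,  0.15744301]), 'tvec': array([0.04206196, 0.45341119, 1.76880047])}
wrist {'fx': 358.5390682735, 'fy': 358.5390682735, 'cx': 321.46354345164764, 'cy': 239.80684318684794, 'T_tool_cam': array([[ 4.47358685e-04, -9.44135009e-01, -3.29558621e-01,
         8.46614879e-02],
       [ 9.99999873e-01,  3.45592016e-04,  3.67379578e-04,
        -1.00375513e-03],
       [-2.32963093e-04, -3.29558743e-01,  9.44135044e-01,
        -1.41529707e-01],
       [ 0.00000000e+00,  0.00000000e+00,  0.00000000e+00,
         1.00000000e+00]])}
{'clock': 0.15, 'joint_positions': array([-6.86122107e+01,  2.83060896e+01,  7.71190454e+01,  1.22952172e-04,
        7.46284949e+01, -5.46989796e+00]), 'joint_vel': array([-0.0692221 ,  0.00706243, -0.16491286,  0.04224345, -0.06205709,
       -0.00850079]), 'joint_torque': array([ 3.03948742e-03, -8.82535958e+01, -3.84065080e+01,  1.81432819e-05,
        6.99206881e-03,  7.54077905e-05]), 'ee_pos': array([ 0.2822796 , -0.55731115,  0.23084352]), 'ee_rot': array([-1.79946626e+02, -5.23013887e-03,  2.68576522e+01]), 'ft_force': array([ 0.34622647, -0.10297813, -0.44886314]), 'wrist_torque': array([-0.03828135, -0.00308609,  0.02561441]), 'gripper_width': 0.08542163209622572}
```

View pics/top0.png

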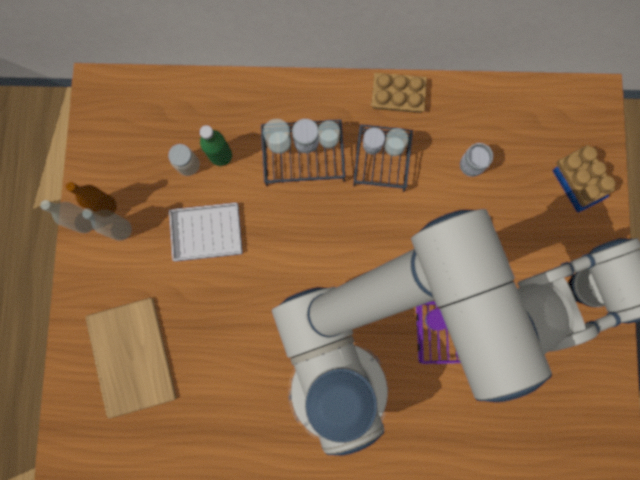

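View pics/scene0.png

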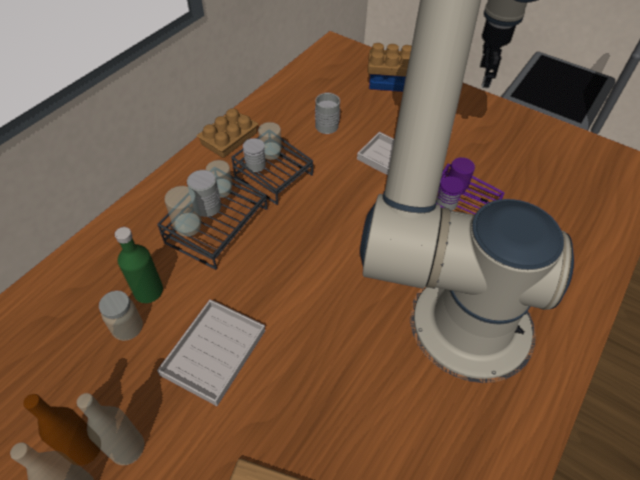

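```bash
cat > h.py <<'E'
import numpy as np, cv2
from cell import arm
from scipy.spatial.transform import Rotation as R
def ray(n,uv,z,pose=None):
    m=arm.camera_model(n)
    if n=="wrist":
        T=m["T_tool_cam"]; p,r=pose
        Rt=R.from_euler('xyz',r,degrees=True).as_matrix()
        Rc=Rt@T[:3,:3]; c=Rt@T[:3,3]+p
    else:
        Rw=cv2.Rodrigues(m["rvec"])[0]; Rc=Rw.T; c=-Rw.T@m["tvec"]
    d=Rc@np.array([(uv[0]-m["cx"])/m["fx"],(uv[1]-m["cy"])/m["fy"],1])
    return c+d*(z-c[2])/d[2]
def proj(n,P):
    m=arm.camera_model(n)
    K=np.array([[m["fx"],0,m["cx"]],[0,m["fy"],m["cy"]],[0,0,1]])
    return cv2.projectPoints(np.array(P,float).reshape(-1,3),m["rvec"],m["tvec"],K,None)[0][:,0]
E
python3 - <<'E'
from h import *
t=cv2.imread("pics/top0.png");s=cv2.imread("pics/scene0.png")
c=t[110:200,250:420]; cv2.imwrite("pics/c1.png",cv2.resize(c,None,fx=4.7,fy=4.7,interpolation=cv2.INTER_CUBIC))
c=s[120:280,150:330]; cv2.imwrite("pics/c2.png",cv2.resize(c,None,fx=3.7,fy=3.7,interpolation=cv2.INTER_CUBIC))
c=s[120:180,345:425]; cv2.imwrite("pics/c3.png",cv2.resize(c,None,fx=8,fy=8,interpolation=cv2.INTER_CUBIC))
for uv in((382,135),(358,153),(392,172)): p=ray("scene",uv,.026);print(uv,p,proj("top",p))
E
```

```text
(382, 135) [ 0.49512455 -0.42281483  0.026     ] [[487.96395135 221.71613861]]
(358, 153) [ 0.51285632 -0.31301783  0.026     ] [[450.25632697 214.89595583]]
(392, 172) [ 0.39162719 -0.30250086  0.026     ] [[446.90636295 255.90264023]]
```

View pics/c1.png

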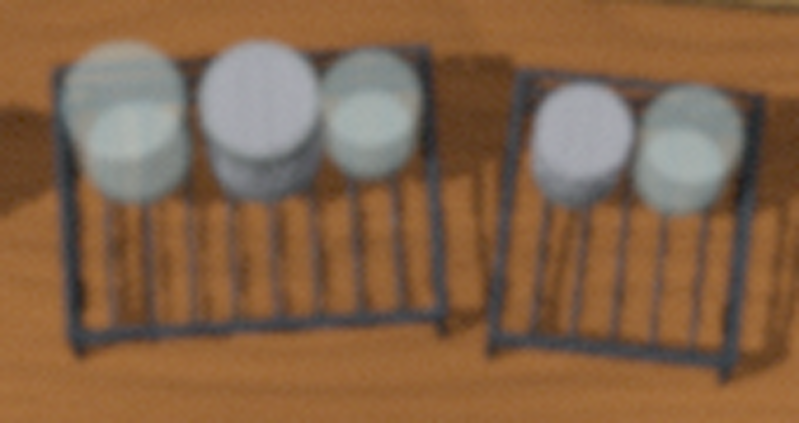

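View pics/c2.png

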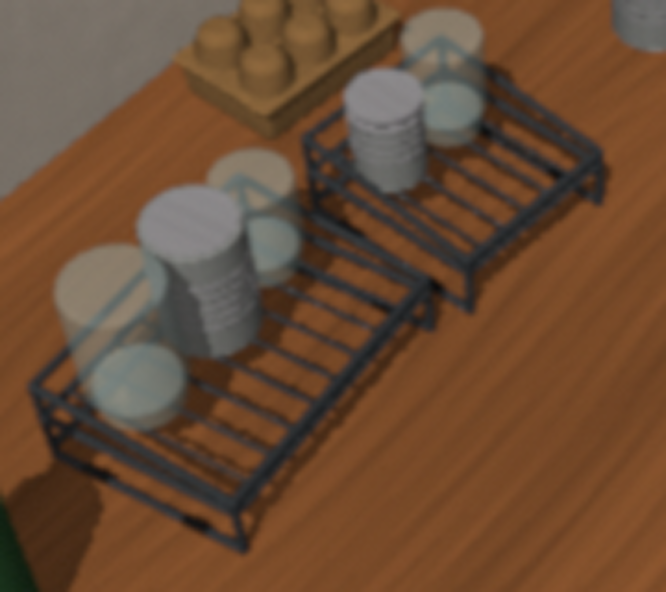

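View pics/c3.png

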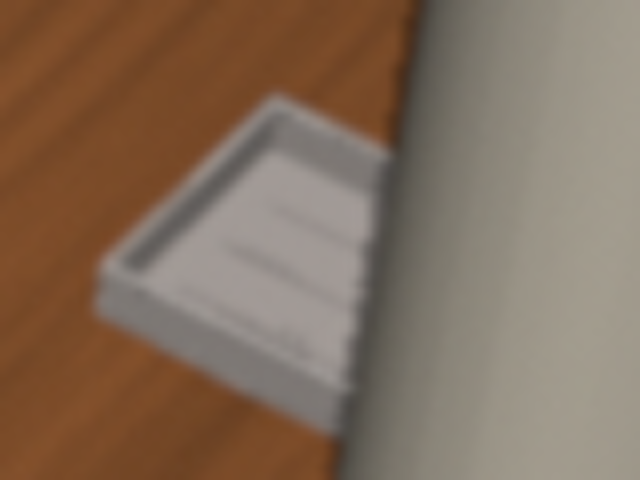

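View pics/wrist0.png

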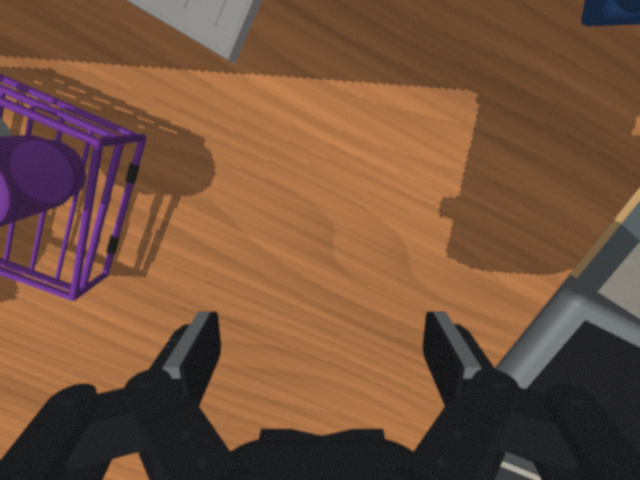

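```bash
python3 - <<'E'
from h import *
L=[(265.3,181.7),(344,177.4),(261.7,124.9),(341.1,120.6)]
S=[(354.7,183),(406,186.2),(361,125.3),(411.7,130.6)]
for n,Q in(("L",L),("S",S)):
    P=[ray("top",q,.060)[:2] for q in Q]
    print(n,np.round(P,4)); 
    for a,b in((0,1),(2,3),(0,2),(1,3)):
        d=P[b]-P[a]; print(a,b,np.hypot(*d).round(4),np.degrees(np.arctan2(d[1],d[0])).round(2))
    f=(P[0]+P[1])/2; print("front mid",f,"ctr",np.mean(P,0))
# scene corners of front rail (from c2)
for n,uv,z in(("L front left top",(150+237/3.7,120+497/3.7),.06),("L front right top",(150+428/3.7,120+285/3.7),.06),("S fl",(150+470/3.7,120+263/3.7),.06),("S fr",(150+600/3.7,120+155/3.7),.06)):
    print(n,ray("scene",uv,z))
t=cv2.imread("pics/top0.png")
hsv=cv2.cvtColor(t,cv2.COLOR_BGR2HSV)
m=((hsv[...,1]<60)&(hsv[...,2]>110)).astype(np.uint8); m[:190]=0;m[270:]=0;m[:,:165]=0;m[:,250:]=0
c=max(cv2.findContours(m,0,2)[0],key=cv2.contourArea)
r=cv2.minAreaRect(c);b=cv2.boxPoints(r);print(r,b)
P=[ray("top",q,.026)[:2] for q in b];print(np.round(P,4),np.mean(P,0));
for a in range(4):
    d=P[(a+1)%4]-P[a];print(np.hypot(*d).round(4),np.degrees(np.arctan2(d[1],d[0])).round(2))
cv2.imwrite("pics/c4.png",cv2.resize(t[120:280,160:260],None,fx=3.7,fy=3.7,interpolation=cv2.INTER_CUBIC))
E
```

```text
L [[0.5921 0.2295]
 [0.6101 0.0009]
 [0.7639 0.2471]
 [0.7822 0.013 ]]
0 1 0.2293 -85.49
2 3 0.2348 -85.53
0 2 0.1727 5.86
1 3 0.1725 4.01
front mid [0.6010653  0.11518581] ctr [0.68704458 0.12261138]
S [[ 0.5941 -0.0305]
 [ 0.5879 -0.1792]
 [ 0.769  -0.046 ]
 [ 0.756  -0.1952]]
0 1 0.1489 -92.37
2 3 0.1498 -94.99
0 2 0.1756 -5.06
1 3 0.1688 -5.43
front mid [ 0.59100075 -0.10484192] ctr [ 0.67673645 -0.11270857]
L front left top [0.59292052 0.22542135 0.06      ]
L front right top [0.60633827 0.00503747 0.06      ]
S fl [ 0.59476098 -0.02941655  0.06      ]
S fr [ 0.58180688 -0.17523561  0.06      ]
((204.92835998535156, 231.554931640625), (52.23982620239258, 70.2337646484375), 84.50768280029297) [[167.4727  208.91605]
 [237.38402 202.19382]
 [242.38402 254.19382]
 [172.4727  260.91605]]
[[0.5115 0.5188]
 [0.5364 0.3133]
 [0.3824 0.2913]
 [0.3578 0.4941]] [0.44702169 0.40437151]
0.207 -83.07
0.1556 -171.89
0.2042 96.91
0.1556 9.15
```

View pics/c4.png

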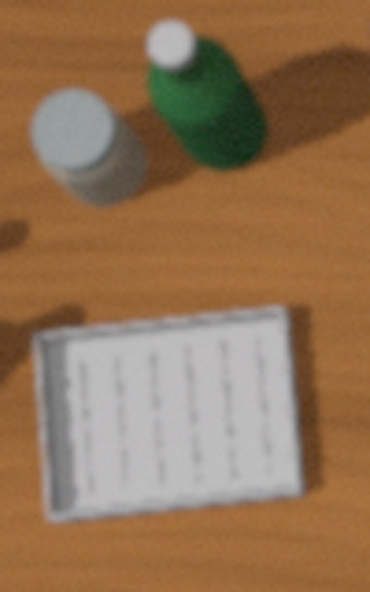

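```bash
cat >> h.py <<'E'
def plan(p,yaw,tilt=0):
    """tilt: tips lead toward tool x (deg). prints tool-frame shift (units) then turn (units)"""
    o=arm.observe(); R0=R.from_euler('xyz',o["ee_rot"],degrees=True)
    # base: Rz(yaw)Rx(180); tilt: rotate about tool y so tool z gets +x part
    R1=R.from_euler('z',yaw,degrees=True)*R.from_euler('x',180,degrees=True)*R.from_euler('y',tilt,degrees=True)
    s=R0.inv().apply(np.array(p)-o["ee_pos"])/.025
    w=(R0.inv()*R1).as_rotvec()/.08
    print("clk",round(o["clock"],2),"at",o["ee_pos"].round(4),o["ee_rot"].round(2),"w",round(o["gripper_width"],4))
    print("shift",s.round(2),"turn",w.round(2),"shift after turn",(R1.inv().apply(np.array(p)-o["ee_pos"])/.025).round(2))
E
python3 -c "
from h import *
plan([.41,-.36,.2],-7)"
```

```text
clk 0.15 at [ 0.2823 -0.5573  0.2308] [-1.7995e+02 -1.0000e-02  2.6860e+01] w 0.0854
shift [ 8.12 -4.73  1.24] turn [-0.01  0.    7.39] shift after turn [ 4.11 -8.46  1.23]
```

Call:
arm_command(
  rows=[
    [0.9,-0.53,0.13,0,0,0],
    [0.9,-0.53,0.13,0,0,0],
    [0.9,-0.53,0.13,0,0,0],
    [0.9,-0.53,0.13,0,0,0],
    [0.9,-0.53,0.13,0,0,0],
  ],
)

```text
clock: 0.57
ee_pos: [0.3532, -0.4465, 0.2147]
ee_rot: [-180.0, 0.0, 26.8]
ft_force: [0.6, -0.4, -0.0]
gripper_width: 0.0854
```

Call:
arm_command(
  rows=[
    [0.9,-0.53,0.14,0,0,0],
    [0.9,-0.53,0.14,0,0,0],
    [0.9,-0.52,0.14,0,0,0],
    [0.9,-0.52,0.14,0,0,0],
    [0,0,0,0,0,1],
  ],
)

```text
clock: 0.98
ee_pos: [0.4107, -0.3563, 0.2003]
ee_rot: [-179.9, -0.0, 22.5]
ft_force: [-0.0, 0.4, -0.9]
gripper_width: 0.0855
```

Call:
arm_command(
  rows=[
    [0,0,0,0,0,1],
    [0,0,0,0,0,1],
    [0,0,0,0,0,1],
    [0,0,0,0,0,1],
    [0,0,0,0,0,1],
  ],
)

```text
clock: 1.4
ee_pos: [0.4093, -0.36, 0.2009]
ee_rot: [-180.0, 0.0, -0.9]
ft_force: [0.4, 0.7, -0.1]
gripper_width: 0.0851
```

Call:
arm_command(
  rows=[
    [0,0,0,0,0,1],
    [0,0,0,0,0,0.4],
    [0,0,0,0,0,0],
  ],
  claw=0.6,
)

```text
clock: 1.65
ee_pos: [0.4093, -0.3601, 0.2009]
ee_rot: [-180.0, 0.0, -7.2]
ft_force: [-0.3, -0.7, -0.1]
gripper_width: 0.0515
```

```bash
python3 - <<'E'
from h import *
o=arm.observe();print(o["ee_pos"],o["ee_rot"],o["gripper_width"],o["clock"])
np.save("wp1.npy",[o["ee_pos"],o["ee_rot"]])
cv2.imwrite("pics/w1.png",arm.grab_frame("wrist"));cv2.imwrite("pics/t1.png",arm.grab_frame("top"))
E
```

```text
[ 0.4093147  -0.36005259  0.20089145] [-1.79987552e+02  1.39156268e-02 -7.16070231e+00] 0.051508346756331876 1.65
```

View pics/w1.png

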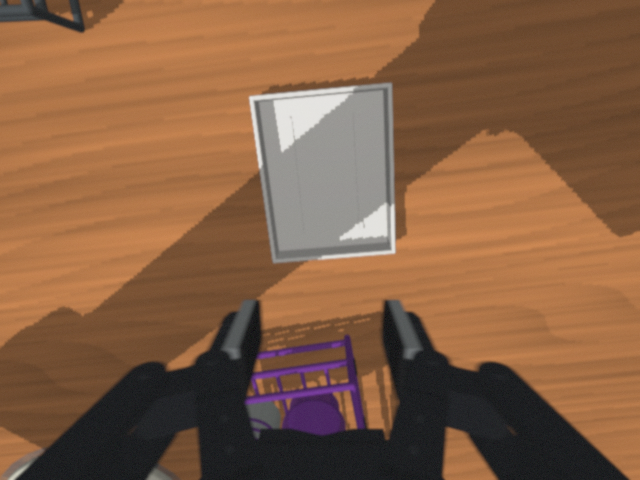

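View pics/t1.png

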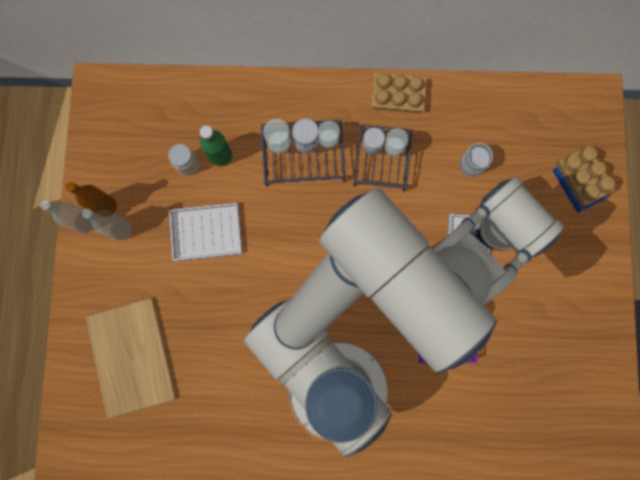

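```bash
python3 - <<'E'
from h import *
pose=np.load("wp1.npy")
P=np.array([ray("wrist",q,.026,pose)[:2] for q in((250,97),(391,84),(395,253),(274,262))])
print(P,P.mean(0))
for a in range(4):
    d=P[(a+1)%4]-P[a];print(np.hypot(*d).round(4),np.degrees(np.arctan2(d[1],d[0])).round(2))
E
```

```text
[[ 0.51376922 -0.31357467]
 [ 0.5092184  -0.42898174]
 [ 0.36153165 -0.42378991]
 [ 0.36671119 -0.30857023]] [ 0.43780762 -0.36872914]
0.1155 -92.26
0.1478 177.99
0.1153 87.43
0.1471 -1.95
```

```bash
python3 - <<'E'
from h import *
print([ray("top",q,.06)[:2].round(3) for q in ((417,303),(478,303),(420,362))])
plan([.383,-.3097,.008],-2.3)
E
```

```text
[array([ 0.252, -0.212]), array([ 0.256, -0.383]), array([ 0.09, -0.22])]
clk 1.75 at [ 0.4093 -0.3601  0.2009] [-1.7999e+02  1.0000e-02 -6.9700e+00] w 0.0363
shift [-1.29 -1.87  7.72] turn [-0.    0.   -1.02] shift after turn [-1.13 -1.97  7.72]
```

Call:
arm_command(
  rows=[
    [0,0,0,0,0,-1.0],
    [-0.57,-1.0,1,0,0,0],
    [-0.56,-0.97,1,0,0,0],
    [0,0,1,0,0,0],
    [0,0,1,0,0,0],
  ],
)

```text
clock: 2.17
ee_pos: [0.3826, -0.3085, 0.1004]
ee_rot: [-180.0, 0.0, -2.3]
ft_force: [0.8, -2.1, 0.0]
gripper_width: 0.0344
```

Call:
arm_command(
  rows=[
    [0,0,1,0,0,0],
    [0,0,0.5,0,0,0],
    [0,0,0,0,0,0],
  ],
)

```text
clock: 2.42
ee_pos: [0.3823, -0.3087, 0.0613]
ee_rot: [-179.8, 0.2, -2.4]
ft_force: [-0.1, 0.8, -0.2]
gripper_width: 0.0342
```

```bash
python3 - <<'E'
from h import *
plan([.383,-.3097,.008],-2.3)
cv2.imwrite("pics/w2.png",arm.grab_frame("wrist"))
E
```

```text
clk 2.42 at [ 0.3823 -0.3087  0.0613] [-1.7984e+02  1.7000e-01 -2.4000e+00] w 0.0342
shift [0.04 0.04 2.13] turn [-0.03  0.04 -0.02] shift after turn [0.03 0.04 2.13]
```

View pics/w2.png

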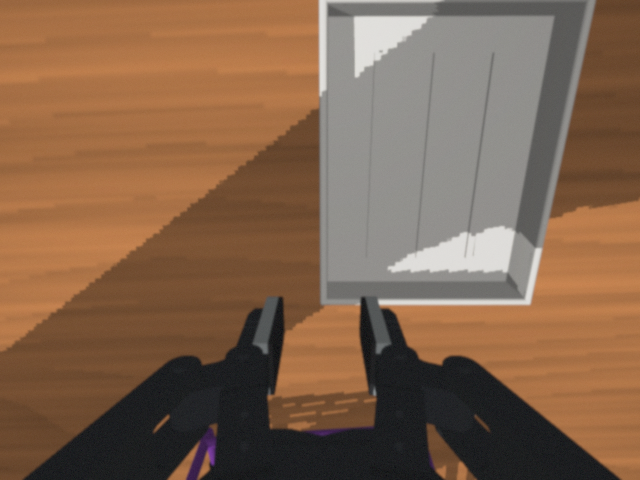

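Call:
arm_command(
  rows=[
    [0,0,1,0,0,0],
    [0.03,0,1,-0.02,0.03,0],
    [0,0,0.1,0,0,0],
    [0,0,0,0,0,0],
  ],
)

```text
clock: 2.8
ee_pos: [0.3839, -0.3096, 0.0112]
ee_rot: [180.0, -0.1, -2.5]
ft_force: [-0.1, 0.4, 0.0]
gripper_width: 0.0342
```

Call:
arm_command(
  rows=[
    [0,0,0,0,0,0],
    [0,0,0,0,0,0],
    [0,0,0,0,0,0],
    [0,0,0,0,0,0],
    [0,0,0,0,0,0],
  ],
  claw=1,
  force=30,
)

```text
clock: 3.22
ee_pos: [0.3846, -0.3103, 0.0125]
ee_rot: [179.8, -0.2, -2.5]
ft_force: [-1.0, 0.3, 12.7]
gripper_width: 0.0028
```

```bash
python3 - <<'E'
from h import *
o=arm.observe();print(o["ft_force"],o["wrist_torque"])
plan([.51,-.15,.008],-4.5)
np.save("wp3.npy",[o["ee_pos"],o["ee_rot"]])
cv2.imwrite("pics/w3.png",arm.grab_frame("wrist"))
E
```

```text
[-1.01698062  0.30291148 12.71266416] [0.19180847 0.10930753 0.17789656]
clk 3.22 at [ 0.3846 -0.3103  0.0125] [179.82  -0.23  -2.46] w 0.0028
shift [ 4.73 -6.62  0.18] turn [ 0.04 -0.05  0.45] shift after turn [ 4.5  -6.79  0.18]
```

View pics/w3.png

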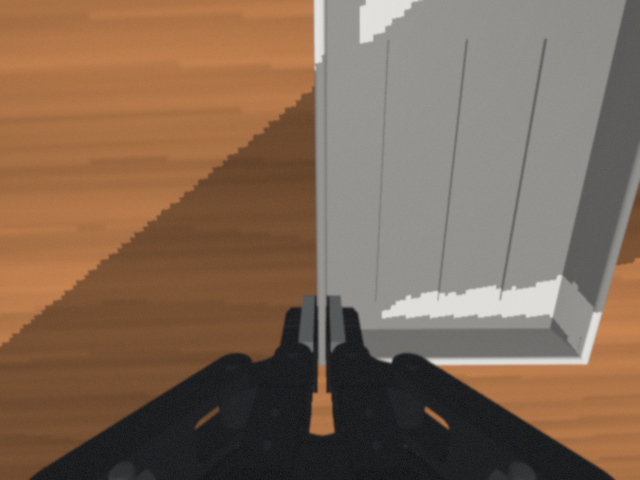

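```bash
python3 - <<'E'
from h import *
plan([.4347,-.0347,.012],-4.8)
E
```

```text
clk 3.27 at [ 0.3846 -0.3103  0.0125] [179.82  -0.23  -2.46] w 0.0027
shift [ 1.53e+00 -1.11e+01 -1.00e-02] turn [ 0.04 -0.05  0.51] shift after turn [  1.07 -11.15   0.02]
```

Call:
arm_command(
  rows=[
    [0,0,-0.12,0,0,0],
    [0.1,-0.7,0,0,0,0.1],
    [0.1,-0.7,0,0,0,0.1],
    [0.1,-0.7,0,0,0,0.1],
    [0.1,-0.7,0,0,0,0.1],
  ],
)

```text
clock: 3.68
ee_pos: [0.3982, -0.2399, 0.0148]
ee_rot: [179.9, -0.2, -4.4]
ft_force: [0.9, 1.2, -1.7]
gripper_width: 0.0028
```

Call:
arm_command(
  rows=[
    [0.1,-0.7,0,0,0,0.1],
    [0.1,-0.7,0,0,0,0],
    [0.1,-0.7,0,0,0,0],
    [0.1,-0.7,0,0,0,0],
    [0.1,-0.7,0,0,0,0],
  ],
)

```text
clock: 4.1
ee_pos: [0.4179, -0.1536, 0.0146]
ee_rot: [179.9, -0.2, -4.8]
ft_force: [-1.4, -0.2, -0.9]
gripper_width: 0.0029
```

```bash
python3 - <<'E'
from h import *
print(arm.observe()["ft_force"])
plan([.4347,-.0347,.012],-4.8)
cv2.imwrite("pics/w4.png",arm.grab_frame("wrist"))
E
```

```text
[-1.40890578 -0.20151821 -0.94263364]
clk 4.1 at [ 0.4179 -0.1536  0.0146] [179.89  -0.19  -4.77] w 0.0029
shift [ 0.27 -4.79  0.1 ] turn [ 0.02 -0.04  0.01] shift after turn [ 0.27 -4.79  0.1 ]
```

View pics/w4.png

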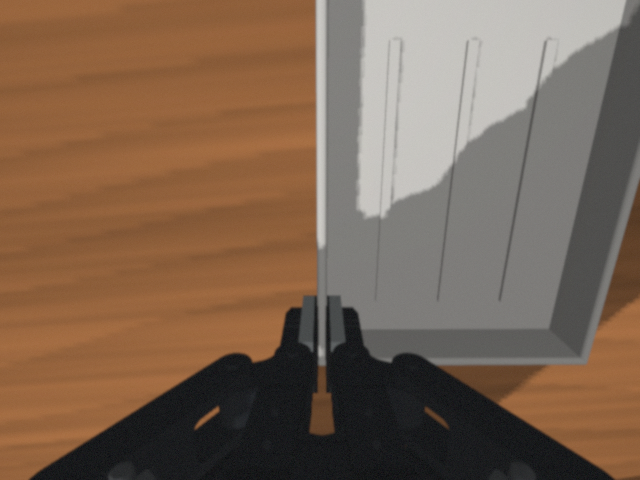

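Call:
arm_command(
  rows=[
    [0.05,-0.8,0,0,0,0],
    [0.05,-0.8,0,0,0,0],
    [0.05,-0.8,0,0,0,0],
    [0.05,-0.8,0,0,0,0],
    [0.05,-0.8,0,0,0,0],
  ],
)

```text
clock: 4.57
ee_pos: [0.4324, -0.0544, 0.0144]
ee_rot: [179.9, -0.2, -4.8]
ft_force: [-0.5, -0.1, -0.6]
gripper_width: 0.003
```

Call:
arm_command(
  rows=[
    [0.02,-0.7,0,0,0,0],
    [0,0,0,0,0,0],
  ],
)

```text
clock: 4.73
ee_pos: [0.4342, -0.0355, 0.0144]
ee_rot: [179.9, -0.2, -4.7]
ft_force: [-0.1, -0.8, -2.1]
gripper_width: 0.0033
```

```bash
python3 - <<'E'
from h import *
o=arm.observe();print(o["ft_force"]);np.save("wp5.npy",[o["ee_pos"],o["ee_rot"]])
plan([.4347,-.0347,.012],-4.8)
cv2.imwrite("pics/w5.png",arm.grab_frame("wrist"))
cv2.imwrite("pics/t5.png",arm.grab_frame("top"))
s=arm.grab_frame("scene");cv2.imwrite("pics/s5.png",cv2.resize(s[100:340,130:430],None,fx=2.5,fy=2.5))
E
```

```text
[-0.06589159 -0.75905032 -2.08819133]
clk 4.73 at [ 0.4342 -0.0355  0.0144] [ 1.7992e+02 -1.7000e-01 -4.6500e+00] w 0.0033
shift [ 0.02 -0.04  0.1 ] turn [ 0.02 -0.04  0.03] shift after turn [ 0.02 -0.03  0.1 ]
```

View pics/w5.png

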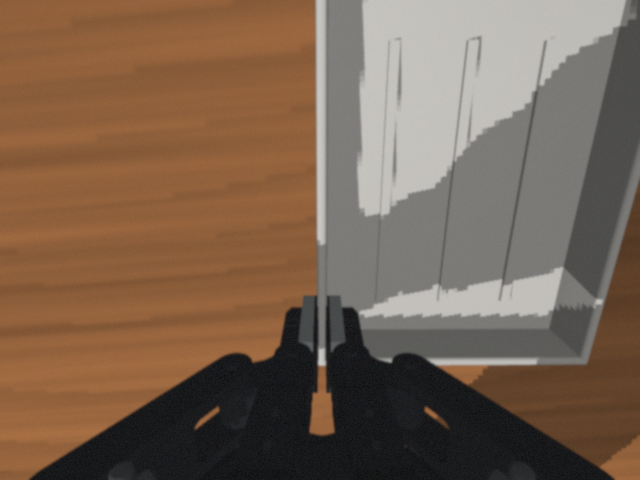

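View pics/t5.png

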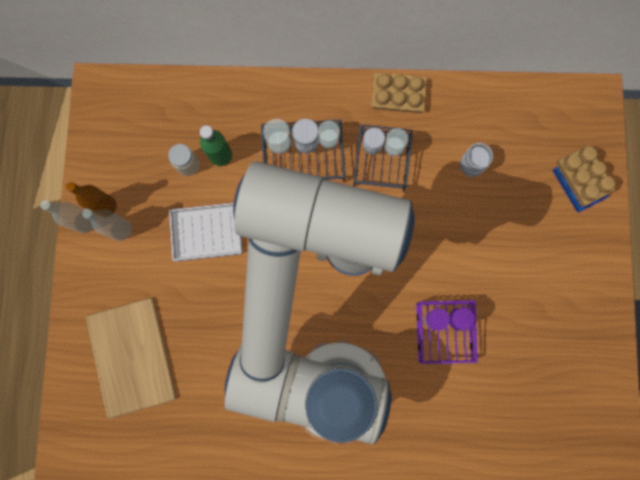

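View pics/s5.png

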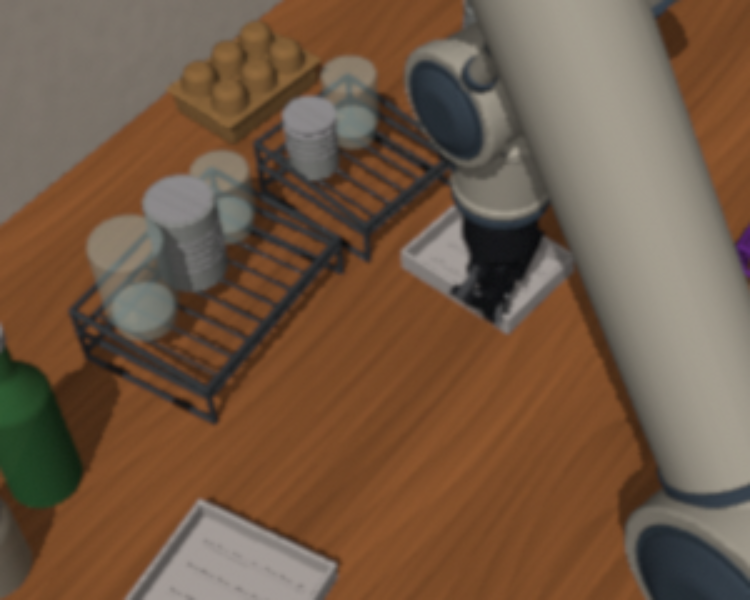

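```bash
python3 - <<'E'
from h import *
pose=np.load("wp5.npy")
rk=np.array([.674,-.112]);a=np.radians(-4.8);M=np.array([[np.cos(a),np.sin(a)],[-np.sin(a),np.cos(a)]])
def f(n,p):print(n,p.round(4),"rack",(M@(p[:2]-rk)).round(4))
f("rearleft",ray("scene",(130+403/2.5,100+257/2.5),.026))
f("frontcorner",ray("scene",(130+503/2.5,100+320/2.5),.026))
f("frontright w",ray("wrist",(587,362),.026,pose))
f("frontleft w",ray("wrist",(319,363),.026,pose))
f("runner end",ray("scene",(130+368/2.5,100+254/2.5),.003))
f("rail L",ray("scene",(130+367/2.5,100+228/2.5),.06))
f("rail R",ray("scene",(150+600/3.7,120+155/3.7),.06))
f("rail L top",ray("top",(354.7,183),.06));f("rail R top",ray("top",(406,186.2),.06))
f("back L top",ray("top",(361,125.3),.06));f("back R top",ray("top",(411.7,130.6),.06))
t=cv2.imread("pics/t5.png");cv2.imwrite("pics/c5.png",cv2.resize(t[110:200,340:420],None,fx=7,fy=6.5,interpolation=cv2.INTER_CUBIC))
E
```

```text
rearleft [ 0.5575 -0.0413  0.026 ] rack [-0.122   0.0607]
frontcorner [ 0.4197 -0.0308  0.026 ] rack [-0.2602  0.0597]
frontright w [ 0.4072 -0.1489  0.026 ] rack [-0.2627 -0.0591]
frontleft w [ 0.4164 -0.0323  0.026 ] rack [-0.2634  0.0579]
runner end [ 0.6046 -0.0385  0.003 ] rack [-0.0753  0.0674]
rail L [ 0.595  -0.0287  0.06  ] rack [-0.0857  0.0764]
rail R [ 0.5818 -0.1752  0.06  ] rack [-0.0866 -0.0707]
rail L top [ 0.5941 -0.0305  0.06  ] rack [-0.0865  0.0746]
rail R top [ 0.5879 -0.1792  0.06  ] rack [-0.0801 -0.0742]
back L top [ 0.769 -0.046  0.06 ] rack [0.0891 0.0738]
back R top [ 0.756  -0.1952  0.06  ] rack [ 0.0886 -0.076 ]
```

View pics/c5.png

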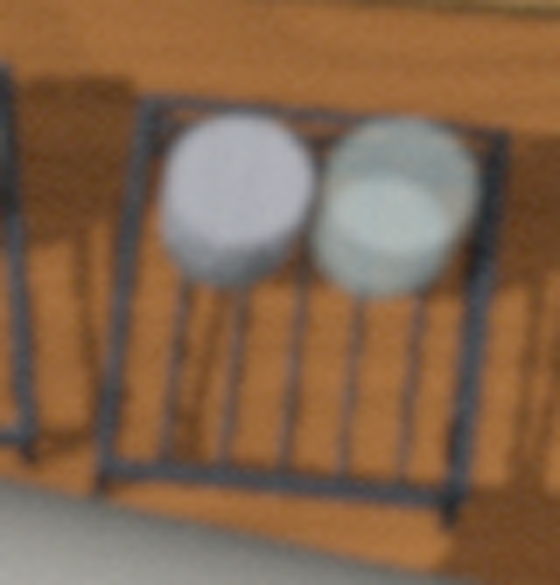

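Call:
arm_command(
  rows=[
    [0.6,0,0,0,0,0],
    [0.6,0,0,0,0,0],
    [0.6,0,0,0,0,0],
    [0.6,0,0,0,0,0],
    [0.6,0,0,0,0,0],
  ],
)

```text
clock: 5.3
ee_pos: [0.5094, -0.0451, 0.0142]
ee_rot: [179.9, -0.2, -4.8]
ft_force: [0.8, 0.4, -1.2]
gripper_width: 0.003
```

Call:
arm_command(
  rows=[
    [0.5,0,0,0,0,0],
    [0.5,0,0,0,0,0],
    [0.5,0,0,0,0,0],
    [0.5,0,0,0,0,0],
    [0.4,0,0,0,0,0],
  ],
)

```text
clock: 5.72
ee_pos: [0.5694, -0.0502, 0.0143]
ee_rot: [179.9, -0.2, -4.8]
ft_force: [0.1, -1.2, -0.5]
gripper_width: 0.0032
```

```bash
python3 - <<'E'
from h import *
o=arm.observe();print(o["ft_force"]);np.save("wp6.npy",[o["ee_pos"],o["ee_rot"]])
plan([.57,-.046,.012],-4.8)
cv2.imwrite("pics/w6.png",arm.grab_frame("wrist"))
s=arm.grab_frame("scene");cv2.imwrite("pics/s6.png",cv2.resize(s[100:340,130:430],None,fx=2.5,fy=2.5))
E
```

```text
[ 0.1248739  -1.15954099 -0.53631445]
clk 5.72 at [ 0.5694 -0.0502  0.0143] [179.91  -0.18  -4.84] w 0.0032
shift [ 0.01 -0.17  0.09] turn [ 0.02 -0.04 -0.01] shift after turn [ 0.01 -0.17  0.09]
```

View pics/w6.png

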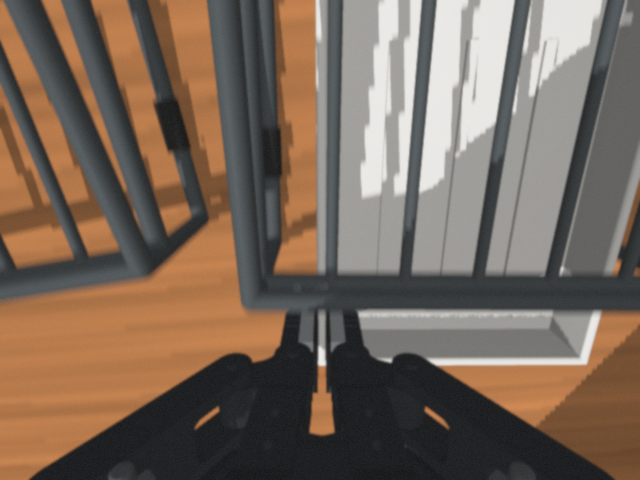

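View pics/s6.png

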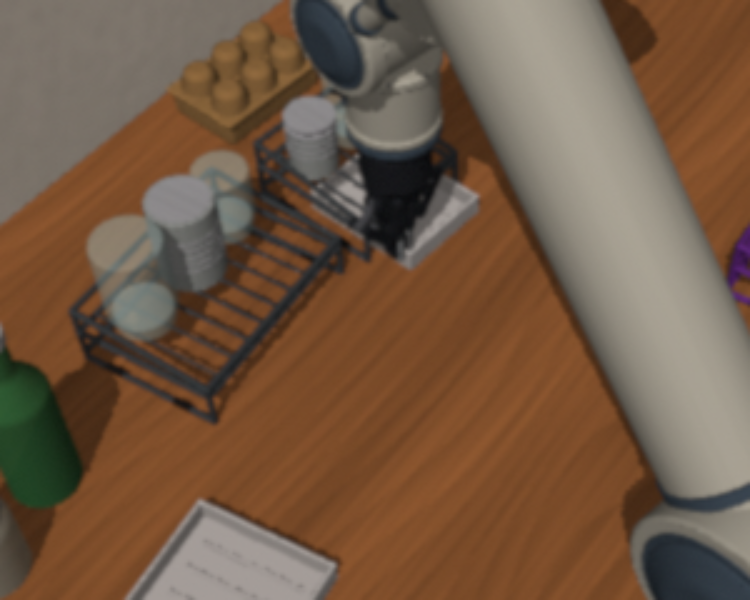

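Call:
arm_command(
  rows=[
    [0,0,0,0,0,0],
    [0,0,0,0,0,0],
    [0,0,0,0,0,0],
    [0,0,0,0,0,0],
    [0,0,-0.3,0,0,0],
  ],
  claw=0.6,
)

```text
clock: 6.23
ee_pos: [0.5674, -0.0488, 0.0208]
ee_rot: [179.9, -0.0, -4.8]
ft_force: [-0.9, 0.2, -0.0]
gripper_width: 0.0337
```

Call:
arm_command(
  rows=[
    [-0.1,0,-0.8,0,0,0],
    [-0.4,0,-0.8,0,0,0],
    [-0.8,0,-0.3,0,0,0],
    [-0.8,0,0,0,0,0],
    [-0.8,0,0,0,0,0],
  ],
)

```text
clock: 6.65
ee_pos: [0.4956, -0.0427, 0.07]
ee_rot: [179.9, -0.2, -4.8]
ft_force: [0.1, -0.1, -0.1]
gripper_width: 0.0342
```

```bash
python3 - <<'E'
from h import *
a=np.radians(-4.8);p=np.array([.674,-.112])+(-.165)*np.array([np.cos(a),np.sin(a)])
o=arm.observe();print(o["ft_force"]);np.save("wp7.npy",[o["ee_pos"],o["ee_rot"]])
plan([*p,.006],-4.8,25)
cv2.imwrite("pics/w7.png",arm.grab_frame("wrist"))
E
```

```text
[ 0.11914911 -0.12403356 -0.11556041]
clk 6.65 at [ 0.4956 -0.0427  0.07  ] [179.9   -0.24  -4.75] w 0.0342
shift [0.73 2.16 2.57] turn [0.02 5.4  0.01] shift after turn [-0.41  2.16  2.63]
```

View pics/w7.png

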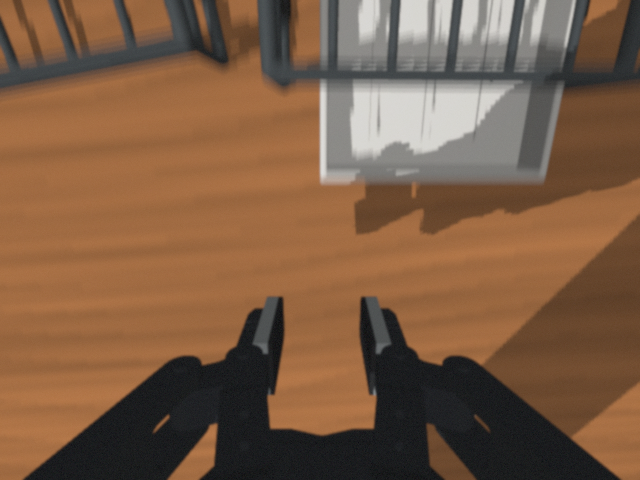

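Call:
arm_command(
  rows=[
    [0,0.5,0,0,0.9,0],
    [0,0.5,0,0,0.9,0],
    [0,0.5,0,0,0.9,0],
    [0,0.5,0,0,0.9,0],
    [0,0.2,0,0,0.9,0],
  ],
)

```text
clock: 7.12
ee_pos: [0.4919, -0.094, 0.0695]
ee_rot: [-179.8, -19.1, -4.7]
ft_force: [1.1, 1.8, -0.4]
gripper_width: 0.0341
```

Call:
arm_command(
  rows=[
    [0,0,0,0,0.9,0],
    [-0.4,0,0.9,0,0,0],
    [0,0,0.9,0,0,0],
    [0,0,0.7,0,0,0],
    [0,0,0,0,0,0],
  ],
)

```text
clock: 7.53
ee_pos: [0.5077, -0.0865, 0.0244]
ee_rot: [-178.5, -20.7, -4.6]
ft_force: [-0.7, 0.4, 0.1]
gripper_width: 0.034
```

```bash
python3 - <<'E'
from h import *
a=np.radians(-4.8);p=np.array([.674,-.112])+(-.165)*np.array([np.cos(a),np.sin(a)])
o=arm.observe();print(o["ft_force"]);np.save("wp8.npy",[o["ee_pos"],o["ee_rot"]])
plan([*p,.006],-4.8,25)
cv2.imwrite("pics/w8.png",arm.grab_frame("wrist"))
E
```

```text
[-0.70603129  0.35746779  0.1407524 ]
clk 7.53 at [ 0.5077 -0.0865  0.0244] [-178.54  -20.68   -4.63] w 0.034
shift [-0.15  0.48  0.71] turn [-0.33  0.94  0.02] shift after turn [-0.21  0.46  0.71]
```

View pics/w8.png

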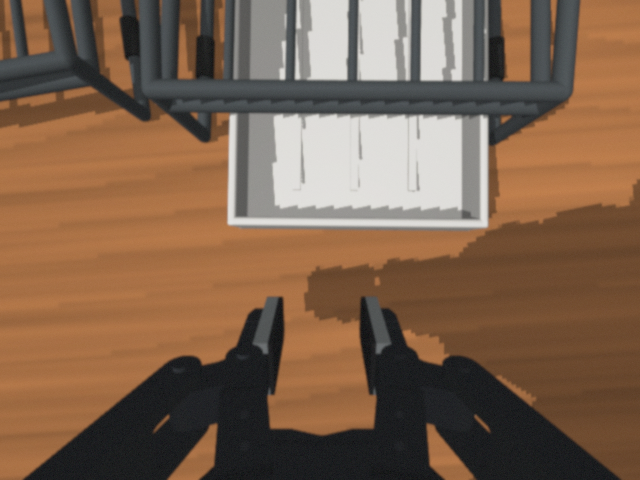

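```bash
python3 - <<'E'
from h import *
o=arm.observe();print(o["joint_positions"].round(1),o["joint_vel"].round(2))
E
```

```text
[-21.   36.1 120.9  63.8   7.9  10.9] [ 1.000e-02 -2.150e+00  7.200e-01 -1.052e+01  6.700e-01  9.960e+00]
```

Call:
arm_command(
  rows=[
    [0,0,0,-0.06,-0.5,0],
    [0,0,0,-0.06,-0.5,0],
    [0,0,0,-0.06,-0.5,0],
    [0,0,0,-0.06,-0.3,0],
    [0,0,0,-0.06,0,0],
  ],
)

```text
clock: 8.0
ee_pos: [0.5095, -0.0831, 0.0272]
ee_rot: [-179.0, -16.4, -4.3]
ft_force: [-0.4, -0.1, -0.3]
gripper_width: 0.0344
```

```bash
python3 - <<'E'
from h import *
a=np.radians(-4.8);p=np.array([.674,-.112])+(-.16)*np.array([np.cos(a),np.sin(a)])
o=arm.observe();print(o["ft_force"],o["joint_positions"].round(1))
plan([*p,.007],-4.8,14)
E
```

```text
[-0.4083789  -0.11150576 -0.31577458] [-19.3  35.3 117.1  23.6  13.1  52.5]
clk 8.0 at [ 0.5095 -0.0831  0.0272] [-178.96  -16.43   -4.33] w 0.0344
shift [0.01 0.62 0.83] turn [-0.25 -0.53  0.1 ] shift after turn [0.05 0.6  0.84]
```

Call:
arm_command(
  rows=[
    [0,0,0,-0.12,-0.3,0.05],
    [0,0.3,0,-0.12,-0.23,0.05],
    [0,0.3,0.3,0,0,0],
    [0,0,0.5,0,0,0],
    [0,0,0,0,0,0],
  ],
)

```text
clock: 8.42
ee_pos: [0.5124, -0.0978, 0.0058]
ee_rot: [-179.8, -14.0, -4.8]
ft_force: [0.0, -0.4, 0.4]
gripper_width: 0.0338
```

```bash
python3 - <<'E'
from h import *
a=np.radians(-4.8);p=np.array([.674,-.112])+(-.16)*np.array([np.cos(a),np.sin(a)])
o=arm.observe();print(o["ft_force"],o["joint_positions"].round(1));np.save("wp9.npy",[o["ee_pos"],o["ee_rot"]])
plan([*p,.007],-4.8,14)
cv2.imwrite("pics/w9.png",arm.grab_frame("wrist"))
E
```

```text
[ 0.01836311 -0.40297157  0.41644802] [-19.8  38.  114.9  15.6  14.1  60.3]
clk 8.42 at [ 0.5124 -0.0978  0.0058] [-179.81  -13.99   -4.83] w 0.0338
shift [ 0.1   0.02 -0.02] turn [-0.04  0.   -0.01] shift after turn [ 0.1   0.02 -0.02]
```

View pics/w9.png

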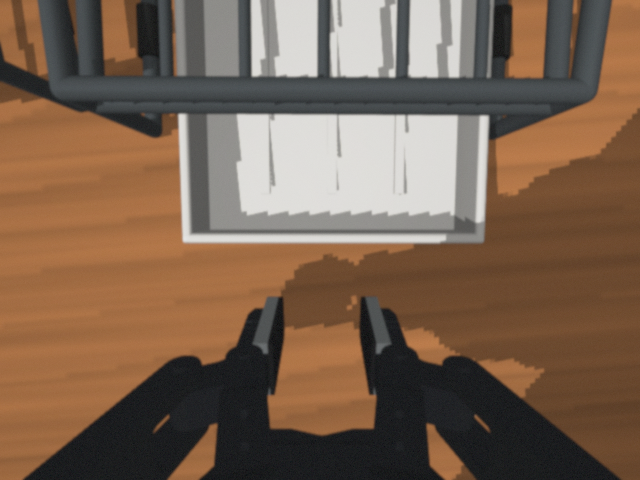

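Call:
arm_command(
  rows=[
    [0.39,0.05,0.1,0,0.35,0],
    [0.39,0.05,0.11,0,0.35,0],
    [0.38,0,0.12,0,0.35,0],
    [0.37,0,0.14,0,0.35,0],
    [0.37,0,0.15,0,0.35,0],
  ],
)

```text
clock: 8.88
ee_pos: [0.5605, -0.1036, 0.0065]
ee_rot: [-179.8, -21.8, -4.8]
ft_force: [-0.3, 0.4, 1.0]
gripper_width: 0.034
```

```bash
python3 - <<'E'
from h import *
a=np.radians(-4.8);p=np.array([.674,-.112])+(-.085)*np.array([np.cos(a),np.sin(a)])
o=arm.observe();print(o["ft_force"],o["joint_positions"].round(1));np.save("wp10.npy",[o["ee_pos"],o["ee_rot"]])
plan([*p,.007],-4.8,22)
cv2.imwrite("pics/w10.png",arm.grab_frame("wrist"))
E
```

```text
[-0.31074877  0.36454996  1.02140234] [-19.9  39.8 114.5  51.3   7.4  24.9]
clk 8.88 at [ 0.5605 -0.1036  0.0065] [-179.76  -21.81   -4.82] w 0.034
shift [ 1.08 -0.04  0.41] turn [-0.05  0.04 -0.  ] shift after turn [ 1.07 -0.05  0.41]
```

View pics/w10.png

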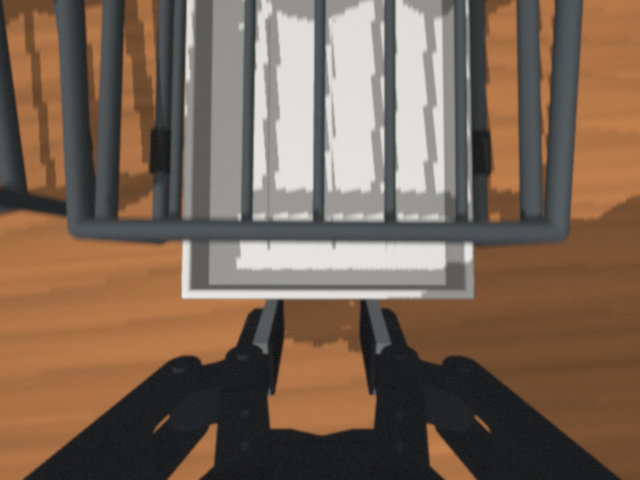

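Call:
arm_command(
  rows=[
    [0.27,0,0.1,0,-0.1,0],
    [0.27,0,0.1,0,0,0],
    [0.27,0,0.1,0,0,0],
    [0,0,0,0,0,0],
  ],
)

```text
clock: 9.27
ee_pos: [0.5825, -0.1056, 0.007]
ee_rot: [-179.8, -21.3, -4.8]
ft_force: [0.5, 0.2, 0.3]
gripper_width: 0.0339
```

```bash
python3 - <<'E'
from h import *
a=np.radians(-4.8);p=np.array([.674,-.112])+(-.085)*np.array([np.cos(a),np.sin(a)])
o=arm.observe();print(o["ft_force"],o["joint_positions"].round(1));np.save("wp11.npy",[o["ee_pos"],o["ee_rot"]])
plan([*p,.007],-4.8,22)
cv2.imwrite("pics/w11.png",arm.grab_frame("wrist"))
E
```

```text
[0.49824728 0.16663739 0.33317484] [-19.1  40.1 111.   33.5   9.8  43.6]
clk 9.27 at [ 0.5825 -0.1056  0.007 ] [-179.78  -21.34   -4.8 ] w 0.0339
shift [ 0.25 -0.05  0.1 ] turn [-0.05  0.14 -0.  ] shift after turn [ 0.25 -0.05  0.1 ]
```

View pics/w11.png

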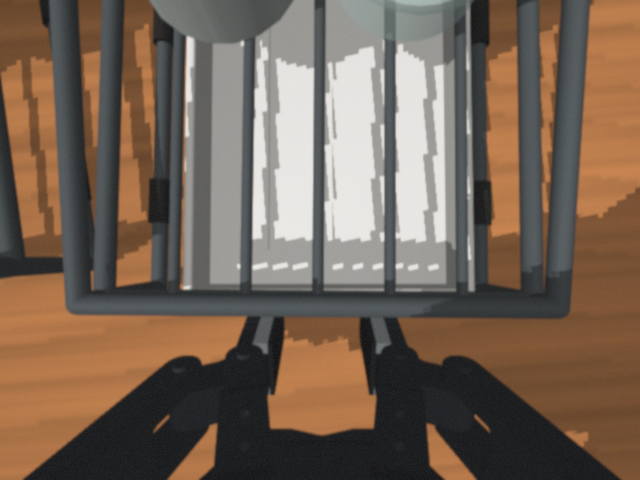

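Call:
arm_command(
  rows=[
    [0.14,0,0.055,0,0,0],
    [0.14,0,0.055,0,0,0],
    [0,0,0,0,0,0],
  ],
)

```text
clock: 9.57
ee_pos: [0.5889, -0.106, 0.0064]
ee_rot: [-179.7, -21.3, -4.8]
ft_force: [-0.1, 0.1, -0.2]
gripper_width: 0.034
```

Call:
arm_command(
  rows=[
    [0.1,0,0.04,0,0,0],
    [0,0,0,0,0,0],
  ],
)

```text
clock: 9.73
ee_pos: [0.5917, -0.1062, 0.0061]
ee_rot: [-179.7, -21.3, -4.8]
ft_force: [-1.3, 0.4, 0.7]
gripper_width: 0.0343
```

```bash
python3 - <<'E'
from h import *
cv2.imwrite("pics/w12.png",arm.grab_frame("wrist"))
E
```

```text
(no output)
```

View pics/w12.png

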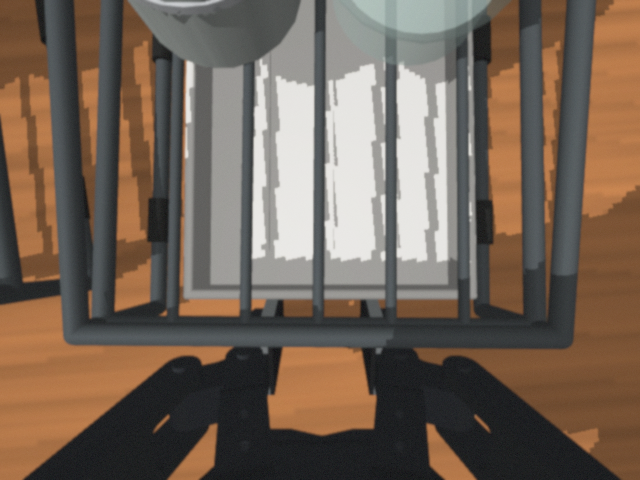

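```bash
python3 - <<'E'
from h import *
o=arm.observe();pose=(o["ee_pos"],o["ee_rot"])
rk=np.array([.674,-.112]);a=np.radians(-4.8);M=np.array([[np.cos(a),np.sin(a)],[-np.sin(a),np.cos(a)]])
for n,uv,z in(("trayFL",(185,298),.026),("trayFR",(478,298),.026),("railL",(70,336),.058),("railR",(568,337),.058),("runnerL end",(163,305),.004),("runnerR end",(482,310),.004)):
    p=ray("wrist",uv,z,pose);print(n,p.round(4),(M@(p[:2]-rk)).round(4))
E
```

```text
trayFL [ 0.6048 -0.0525  0.026 ] [-0.0739  0.0535]
trayFR [ 0.5953 -0.168   0.026 ] [-0.0737 -0.0624]
railL [ 0.5991 -0.0291  0.058 ] [-0.0815  0.0764]
railR [ 0.5864 -0.1807  0.058 ] [-0.0815 -0.0758]
runnerL end [ 0.6004 -0.0336  0.004 ] [-0.0799  0.072 ]
runnerR end [ 0.5862 -0.1785  0.004 ] [-0.0819 -0.0736]
```

Call:
arm_command(
  rows=[
    [0.1,0,0.04,0,0,0],
    [0.05,0,0.02,0,0,0],
    [0,0,0,0,0,0],
  ],
)

```text
clock: 10.03
ee_pos: [0.5937, -0.1059, 0.0051]
ee_rot: [-179.6, -21.0, -4.9]
ft_force: [-12.8, -0.9, 3.4]
gripper_width: 0.0341
```

Call:
arm_command(
  rows=[
    [-0.3,0,-0.12,0,0,0],
    [-0.6,0,-0.25,0,0,0],
    [-0.8,0,-0.35,0,-0.5,0],
    [-0.8,0,-0.5,0,-0.9,0],
    [-0.4,0,-0.9,0,-0.9,0],
  ],
)

```text
clock: 10.45
ee_pos: [0.5152, -0.0988, 0.0276]
ee_rot: [-179.5, -11.6, -4.8]
ft_force: [-0.3, 2.5, -1.7]
gripper_width: 0.0344
```

Call:
arm_command(
  rows=[
    [-0.2,0,-0.9,0,-0.9,0],
    [-0.2,0,-0.9,0,-0.9,0],
    [0,0,-0.9,0,-0.6,0],
    [0,0,-0.9,0,0,0],
    [0,0,0,0,0,0],
  ],
)

```text
clock: 10.87
ee_pos: [0.5015, -0.0988, 0.1207]
ee_rot: [-179.6, -1.4, -4.6]
ft_force: [1.5, -0.1, 0.7]
gripper_width: 0.0345
```

```bash
python3 - <<'E'
from h import *
o=arm.observe();print(o["ft_force"],o["joint_positions"].round(1));np.save("wp13.npy",[o["ee_pos"],o["ee_rot"]])
plan([.41,.33,.2],8)
cv2.imwrite("pics/w13.png",arm.grab_frame("wrist"))
E
```

```text
[ 1.48957344 -0.1084758   0.65048582] [-18.3  27.2 101.4   0.9  50.2  75.7]
clk 10.87 at [ 0.5015 -0.0988  0.1207] [-179.59   -1.4    -4.63] w 0.0345
shift [ -4.95 -16.82  -3.17] turn [-0.05 -0.31 -2.76] shift after turn [ -1.24 -17.49  -3.17]
```

View pics/w13.png

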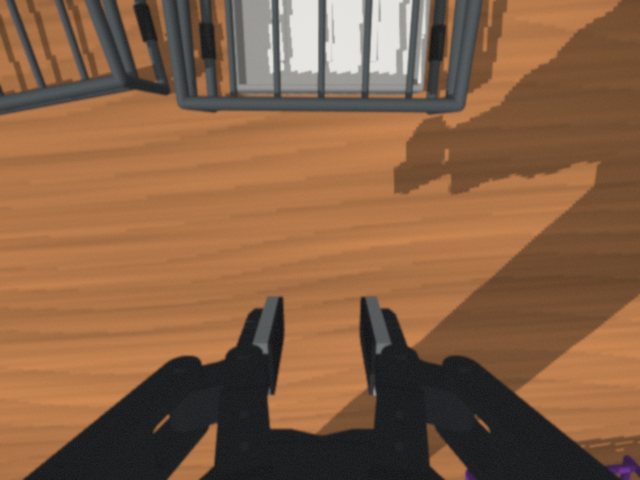

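Call:
arm_command(
  rows=[
    [-0.3,-0.6,-0.8,0,0,0],
    [-0.3,-1,-0.8,0,0,0],
    [-0.3,-1,-0.8,0,0,0],
    [-0.3,-1,-0.8,0,0,0],
    [-0.3,-1,0,0,-0.3,0],
  ],
)

```text
clock: 11.33
ee_pos: [0.4695, 0.0199, 0.1995]
ee_rot: [-179.5, 0.1, -4.7]
ft_force: [1.7, 0.6, 0.2]
gripper_width: 0.0343
```

Call:
arm_command(
  rows=[
    [-0.3,-1,0,0,0,0],
    [-0.3,-1,0,0,0,0],
    [-0.3,-1,0,0,0,0],
    [-0.3,-1,0,0,0,0],
    [-0.3,-1,0,0,0,0],
  ],
)

```text
clock: 11.75
ee_pos: [0.4413, 0.1476, 0.1977]
ee_rot: [-179.5, 0.4, -4.7]
ft_force: [1.1, -0.1, -0.7]
gripper_width: 0.0342
```

Call:
arm_command(
  rows=[
    [-0.4,-1,0,0,0,0],
    [-0.4,-1,0,0,0,0],
    [-0.4,-1,0,0,0,0],
    [-0.4,-1,0,0,0,0],
    [-0.4,-1,0,0,0,0],
  ],
)

```text
clock: 12.17
ee_pos: [0.4015, 0.2762, 0.1989]
ee_rot: [-179.5, 0.3, -4.6]
ft_force: [0.6, -0.2, 0.8]
gripper_width: 0.0342
```

Call:
arm_command(
  rows=[
    [-0.3,-0.8,0,0,0,0],
    [0,0,0,0,0,-0.95],
    [0,0,0,0,0,-0.95],
    [0,0,0,0,0,-0.85],
    [0,0,0,0,0,0],
  ],
)

```text
clock: 12.58
ee_pos: [0.3962, 0.2956, 0.1991]
ee_rot: [-179.5, 0.2, 8.2]
ft_force: [-0.6, -0.1, -0.3]
gripper_width: 0.0342
```

```bash
python3 - <<'E'
from h import *
o=arm.observe();print(o["ft_force"],o["joint_positions"].round(1));np.save("wp14.npy",[o["ee_pos"],o["ee_rot"]])
plan([.41,.33,.2],8)
cv2.imwrite("pics/w14.png",arm.grab_frame("wrist"))
E
```

```text
[-0.56035259 -0.12292009 -0.3087237 ] [ 29.4  20.1  97.6   0.6  62.4 110.9]
clk 12.58 at [0.3962 0.2956 0.1991] [-179.48    0.25    8.19] w 0.0342
shift [ 0.74 -1.28 -0.03] turn [-0.11  0.05  0.04] shift after turn [ 0.74 -1.29 -0.03]
```

View pics/w14.png

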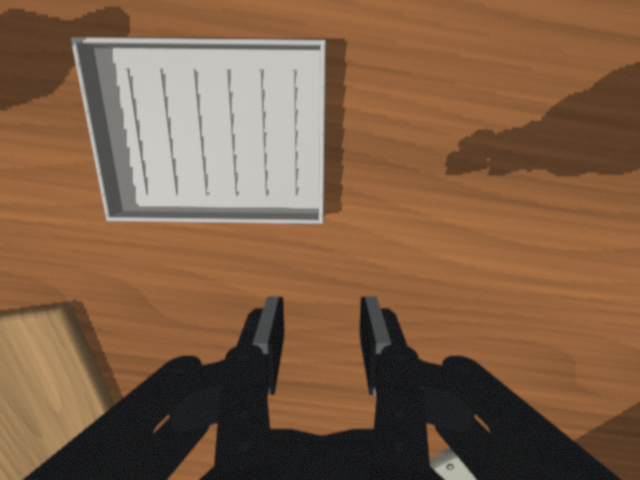

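```bash
python3 - <<'E'
from h import *
pose=np.load("wp14.npy")
P=np.array([ray("wrist",q,.026,pose)[:2] for q in((73,38),(325,40),(322,222),(107,220))])
c=P.mean(0);print(P.round(4),c)
for a in range(4):
    d=P[(a+1)%4]-P[a];print(np.hypot(*d).round(4),np.degrees(np.arctan2(d[1],d[0])).round(2))
yaw=7.9;a=np.radians(yaw);M=np.array([[np.cos(a),-np.sin(a)],[np.sin(a),np.cos(a)]])
g=c+M@[-.057,-.098];print(g)
plan([*g,.012],yaw)
E
```

```text
[[0.5068 0.5095]
 [0.5332 0.3149]
 [0.387  0.296 ]
 [0.3603 0.4913]] [0.44684951 0.40292223]
0.1964 -82.27
0.1474 -172.67
0.1971 97.79
0.1476 7.06
[0.40386004 0.29801796]
clk 12.63 at [0.3963 0.2955 0.1993] [-179.48    0.24    7.91] w 0.0344
shift [0.35 0.01 7.49] turn [-0.11  0.05  0.  ] shift after turn [ 0.31 -0.06  7.49]
```

Call:
arm_command(
  rows=[
    [0.35,-0.1,1,-0.1,0.05,0],
    [0,0,1,0,0,0],
    [0,0,1,0,0,0],
    [0,0,1,0,0,0],
    [0,0,1,0,0,0],
  ],
)

```text
clock: 13.05
ee_pos: [0.4048, 0.2996, 0.0737]
ee_rot: [-179.9, -0.0, 7.8]
ft_force: [0.0, 0.6, -0.4]
gripper_width: 0.0339
```

```bash
python3 - <<'E'
from h import *
plan([.405,.3,.012],7.7)
cv2.imwrite("pics/w15.png",arm.grab_frame("wrist"))
E
```

```text
clk 13.05 at [0.4048 0.2996 0.0737] [-1.7991e+02 -5.0000e-02  7.7700e+00] w 0.0339
shift [ 0.01 -0.01  2.47] turn [-0.02 -0.01  0.02] shift after turn [ 0.01 -0.02  2.47]
```

View pics/w15.png

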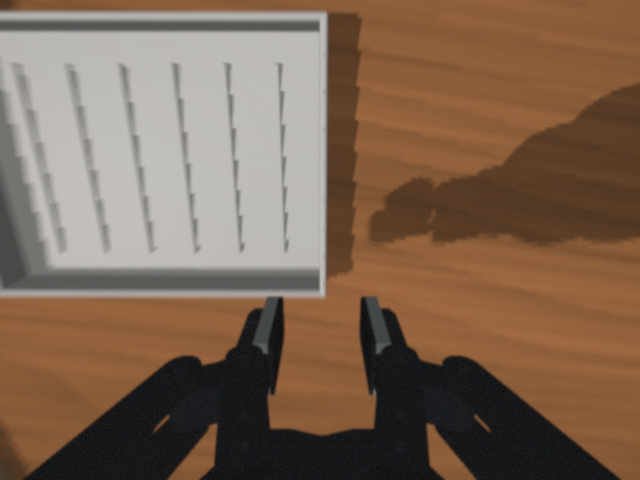

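Wall at column 323 lies midway between the fingertips (281, 362). Descend and grip.

Call:
arm_command(
  rows=[
    [0,0,1,0,0,0],
    [0,0,1,0,0,0],
    [0,0,0.4,0,0,0],
    [0,0,0,0,0,0],
  ],
)

```text
clock: 13.43
ee_pos: [0.404, 0.2993, 0.0138]
ee_rot: [-180.0, 0.1, 7.9]
ft_force: [-0.5, -0.7, -0.5]
gripper_width: 0.0342
```

Call:
arm_command(
  rows=[
    [0,0,0,0,0,0],
    [0,0,0,0,0,0],
    [0,0,0,0,0,0],
    [0,0,0,0,0,0],
    [0,0,-0.1,0,0,0],
  ],
  claw=1,
  force=30,
)

```text
clock: 13.85
ee_pos: [0.4055, 0.3003, 0.0186]
ee_rot: [-179.9, -0.1, 8.0]
ft_force: [0.0, 0.5, -1.5]
gripper_width: 0.0028
```

```bash
python3 - <<'E'
from h import *
print(arm.observe()["ft_force"])
rk=np.array([.683,.122]);a=np.radians(4.6);M=np.array([[np.cos(a),-np.sin(a)],[np.sin(a),np.cos(a)]])
g=rk+M@[-.19-.057,-.098];print(g)
plan([*g,.014],4.6)
# recheck rack: from w7 (small gap view) large rack right front corner
for w,uv,z in(("wp7",(215,62),.003),("wp13",(165,90),.003),("wp13",(133,78),.06)):
    p=ray("wrist",uv,z,np.load(w+".npy"));print(w,p.round(4),(M.T@(p[:2]-rk)).round(4))
E
```

```text
[ 0.01907712  0.48258517 -1.48164004]
[0.44465511 0.00450654]
clk 13.85 at [0.4055 0.3003 0.0186] [-1.7987e+02 -1.3000e-01  7.9500e+00] w 0.0028
shift [-0.08 11.93  0.16] turn [-0.03 -0.03  0.73] shift after turn [ 0.61 11.92  0.18]
wp7 [0.6107 0.0046 0.003 ] [-0.0814 -0.1113]
wp13 [ 0.6128 -0.      0.003 ] [-0.0798 -0.116 ]
wp13 [ 0.6132 -0.0075  0.06  ] [-0.08   -0.1235]
```

Call:
arm_command(
  rows=[
    [0,0.4,0,0,0,0.15],
    [0,0.7,0,0,0,0.15],
    [0,0.8,0,0,0,0.15],
    [0,0.8,0,0,0,0.15],
    [0.05,0.8,0,0,0,0.13],
  ],
)

```text
clock: 14.27
ee_pos: [0.4159, 0.2119, 0.0179]
ee_rot: [-179.9, -0.1, 4.6]
ft_force: [0.1, 1.0, -1.0]
gripper_width: 0.0029
```

Call:
arm_command(
  rows=[
    [0.05,0.8,0,0,0,0],
    [0.05,0.8,0,0,0,0],
    [0.05,0.8,0,0,0,0],
    [0.05,0.8,0,0,0,0],
    [0.05,0.8,0,0,0,0],
  ],
)

```text
clock: 14.68
ee_pos: [0.4304, 0.1126, 0.0178]
ee_rot: [-179.9, -0.1, 4.6]
ft_force: [0.6, 1.2, -2.0]
gripper_width: 0.0027
```

Call:
arm_command(
  rows=[
    [0.05,0.8,0,0,0,0],
    [0.05,0.8,0,0,0,0],
    [0.05,0.8,0,0,0,0],
    [0.05,0.8,0,0,0,0],
    [0,0,0,0,0,0],
  ],
)

```text
clock: 15.1
ee_pos: [0.4425, 0.0317, 0.0176]
ee_rot: [-179.9, -0.1, 4.5]
ft_force: [0.5, 0.0, -2.3]
gripper_width: 0.003
```

```bash
python3 - <<'E'
from h import *
o=arm.observe();print(o["ft_force"]);np.save("wp16.npy",[o["ee_pos"],o["ee_rot"]])
plan([.4447,.0045,.0186],4.6)
cv2.imwrite("pics/w16.png",arm.grab_frame("wrist"))
s=arm.grab_frame("scene");cv2.imwrite("pics/s16.png",cv2.resize(s[100:340,130:430],None,fx=2.5,fy=2.5))
E
```

```text
[ 0.50258013  0.04713009 -2.33492284]
clk 15.1 at [0.4425 0.0317 0.0176] [-1.7992e+02 -1.2000e-01  4.4700e+00] w 0.003
shift [ 0.    1.09 -0.04] turn [-0.02 -0.03 -0.03] shift after turn [ 0.    1.09 -0.04]
```

View pics/w16.png

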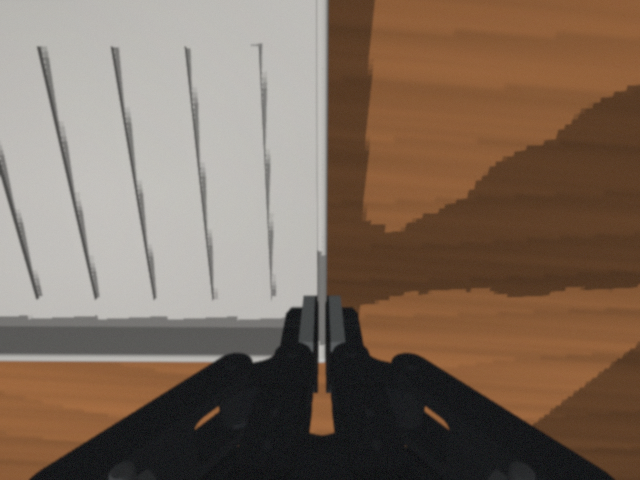

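View pics/s16.png

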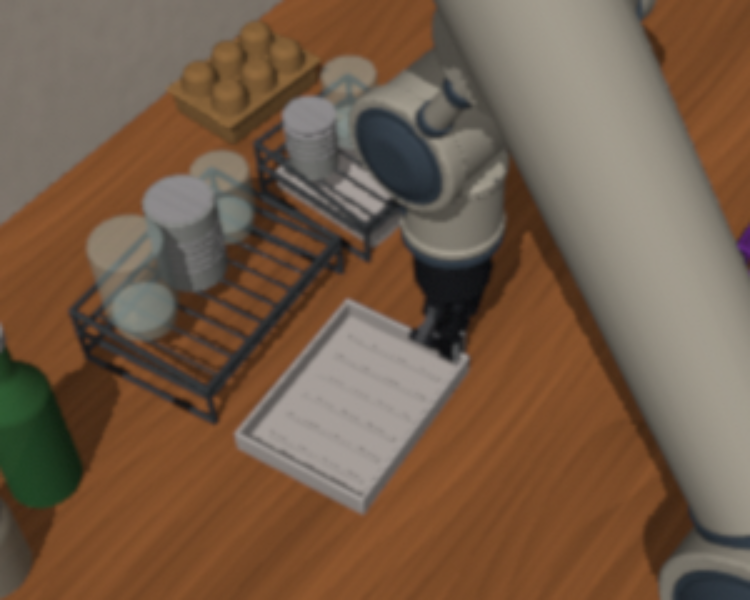

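Call:
arm_command(
  rows=[
    [0,0.6,0,0,0,0],
    [0,0.5,0,0,0,-0.03],
    [0,0,0,0,0,0],
  ],
)

```text
clock: 15.45
ee_pos: [0.4442, 0.0065, 0.0174]
ee_rot: [-179.9, -0.1, 4.7]
ft_force: [0.9, -0.4, -1.4]
gripper_width: 0.0032
```

```bash
python3 - <<'E'
from h import *
s=arm.grab_frame("scene");cv2.imwrite("pics/s17.png",cv2.resize(s[170:310,150:350],None,fx=4,fy=4,interpolation=cv2.INTER_CUBIC))
plan([.4447,.0045,.0186],4.6)
E
```

```text
clk 15.5 at [0.4439 0.0072 0.0173] [-1.799e+02 -6.000e-02  4.710e+00] w 0.0026
shift [ 0.02  0.11 -0.05] turn [-0.02 -0.01  0.02] shift after turn [ 0.02  0.11 -0.05]
```

View pics/s17.png

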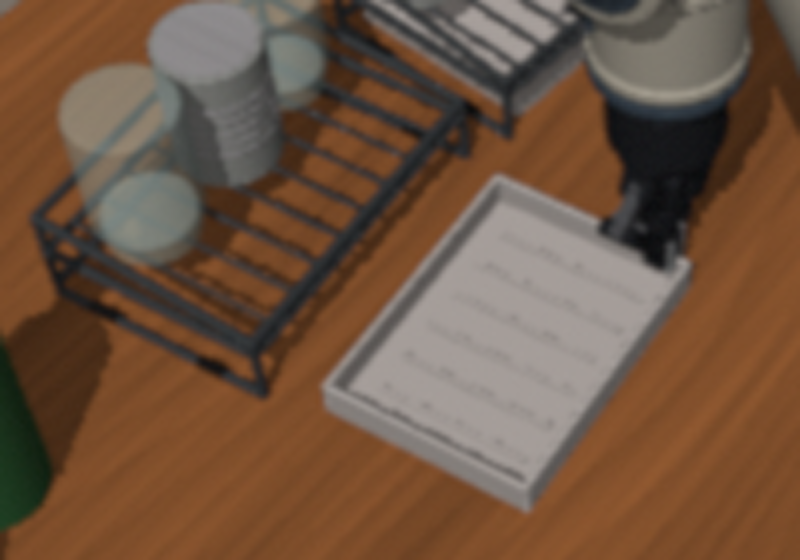

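```bash
python3 - <<'E'
from h import *
rk=np.array([.683,.122]);a=np.radians(4.6);M=np.array([[np.cos(a),-np.sin(a)],[np.sin(a),np.cos(a)]])
for n,uv,z in(("RL",(326,385),.026),("RR",(500,178),.026),("FL",(530,490),.026),("FR",(690,265),.026),("postL foot",(263,392),.0),("postR foot",(463,153),.0),("railL",(262,350),.058),("railR",(468,108),.058)):
    p=ray("scene",(150+uv[0]/4,170+uv[1]/4),z);print(n,p.round(4),(M.T@(p[:2]-rk)).round(4))
for uv in((265.3,181.7),(344,177.4)):
    p=ray("top",uv,.058);print((M.T@(p[:2]-rk)).round(4))
E
```

```text
RL [0.5539 0.2123 0.026 ] [-0.1215  0.1003]
RR [0.5681 0.0172 0.026 ] [-0.1229 -0.0953]
FL [0.405  0.2007 0.026 ] [-0.2708  0.1007]
FR [0.4229 0.005  0.026 ] [-0.2686 -0.0958]
postL foot [0.597  0.2271 0.    ] [-0.0773  0.1117]
postR foot [ 0.6172 -0.0029  0.    ] [-0.0756 -0.1192]
railL [0.5849 0.2297 0.058 ] [-0.0891  0.1152]
railR [0.6048 0.0016 0.058 ] [-0.0877 -0.1138]
[-0.0815  0.1146]
[-0.0819 -0.1149]
```

Call:
arm_command(
  rows=[
    [0.4,0.1,0,0,0,0],
    [0.6,0,0,0,0,0],
    [0.6,0,0,0,0,0],
    [0.6,0,0,0,0,0],
    [0.6,0,0,0,0,0],
  ],
)

```text
clock: 15.92
ee_pos: [0.5151, 0.0116, 0.0174]
ee_rot: [-179.9, -0.1, 4.8]
ft_force: [-1.0, 0.8, -1.4]
gripper_width: 0.0029
```

Call:
arm_command(
  rows=[
    [0.6,0,0,0,0,0],
    [0.6,0,0,0,0,0],
    [0.6,0,0,0,0,0],
    [0.5,0,0,0,0,0],
    [0.4,0,0,0,0,0],
  ],
)

```text
clock: 16.33
ee_pos: [0.5827, 0.0174, 0.0174]
ee_rot: [-179.9, -0.1, 4.8]
ft_force: [-0.7, -0.1, -1.1]
gripper_width: 0.0027
```

```bash
python3 - <<'E'
from h import *
o=arm.observe();print(o["ft_force"]);np.save("wp18.npy",[o["ee_pos"],o["ee_rot"]])
cv2.imwrite("pics/w18.png",arm.grab_frame("wrist"))
s=arm.grab_frame("scene");cv2.imwrite("pics/s18.png",cv2.resize(s[150:310,150:350],None,fx=3.5,fy=3.5,interpolation=cv2.INTER_CUBIC))
E
```

```text
[-0.6916508  -0.07314825 -1.09276243]
```

View pics/w18.png

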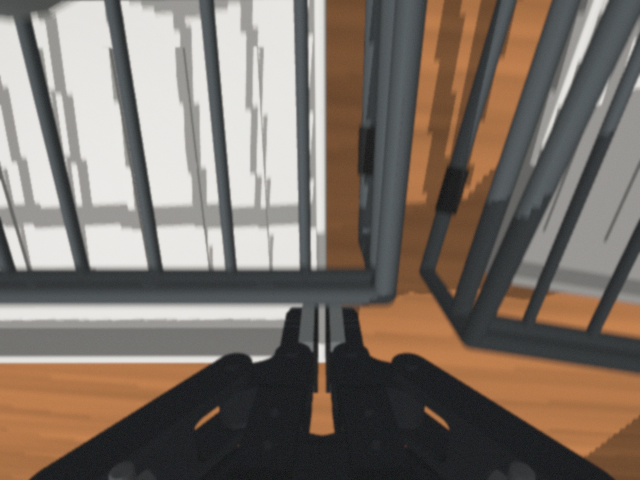

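View pics/s18.png

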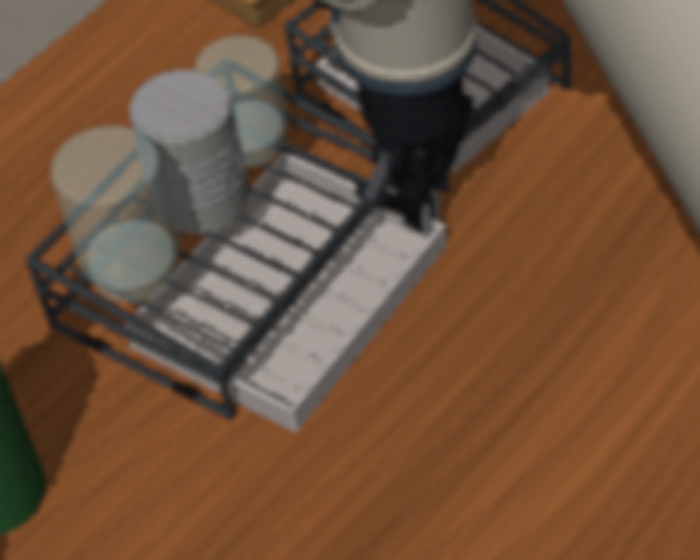

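Call:
arm_command(
  rows=[
    [0,0,0,0,0,0],
    [0,0,0,0,0,0],
    [0,0,0,0,0,0],
    [0,0,0,0,0,0],
    [0,0,-0.3,0,0,0],
  ],
  claw=0.6,
)

```text
clock: 16.85
ee_pos: [0.5802, 0.0162, 0.0241]
ee_rot: [-179.9, 0.1, 4.8]
ft_force: [-0.4, -0.6, -1.1]
gripper_width: 0.0342
```

Call:
arm_command(
  rows=[
    [-0.1,0,-0.8,0,0,0],
    [-0.5,0,-0.7,0,0,0],
    [-0.9,0,-0.3,0,0,0],
    [-0.9,0,0,0,0,0],
    [-0.9,-0.5,0,0,0,0],
  ],
)

```text
clock: 17.27
ee_pos: [0.4977, 0.0205, 0.0709]
ee_rot: [-179.9, -0.2, 4.7]
ft_force: [0.6, 0.5, -0.1]
gripper_width: 0.0343
```

Call:
arm_command(
  rows=[
    [0,-0.8,0,0,0.6,0],
    [0,-0.8,0,0,0.6,0],
    [0,-0.8,0,0,0.6,0],
    [0,-0.8,0,0,0.6,0],
    [0,-0.2,0,0,0.6,0],
  ],
)

```text
clock: 17.68
ee_pos: [0.4906, 0.1084, 0.0708]
ee_rot: [-179.9, -14.0, 4.8]
ft_force: [0.1, -0.5, -0.1]
gripper_width: 0.0339
```

```bash
python3 - <<'E'
from h import *
a=np.radians(4.6);p=np.array([.683,.122])+(-.16)*np.array([np.cos(a),np.sin(a)])
o=arm.observe();print(o["ft_force"],o["joint_positions"].round(1));np.save("wp19.npy",[o["ee_pos"],o["ee_rot"]])
plan([*p,.007],4.6,14)
cv2.imwrite("pics/w19.png",arm.grab_frame("wrist"))
E
```

```text
[ 0.13965492 -0.5355797  -0.11731873] [  5.7  29.2 115.4  -0.2  21.5  91.1]
clk 17.68 at [0.4906 0.1084 0.0708] [-179.85  -13.99    4.78] w 0.0339
shift [0.66 0.09 2.79] turn [-0.04  0.    0.04] shift after turn [0.66 0.07 2.79]
```

View pics/w19.png

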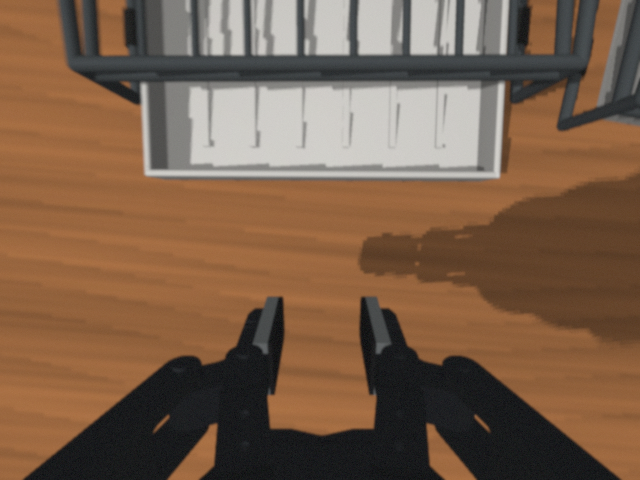

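Call:
arm_command(
  rows=[
    [0.2,0,0.9,0,0,0],
    [0.2,0,0.9,0,0,0],
    [0.2,0,0.7,0,0,0],
    [0,0,0.3,0,0,0],
    [0,0,0,0,0,0],
  ],
)

```text
clock: 18.15
ee_pos: [0.5219, 0.1087, 0.0044]
ee_rot: [-179.9, -13.7, 4.7]
ft_force: [-1.2, -1.2, -0.1]
gripper_width: 0.0338
```

Call:
arm_command(
  rows=[
    [0.37,0,0.09,0,0.3,0],
    [0.37,0,0.1,0,0.3,0],
    [0.37,0,0.11,0,0.3,0],
    [0.37,0,0.13,0,0.3,0],
    [0.37,0,0.14,0,0.3,0],
  ],
)

```text
clock: 18.57
ee_pos: [0.5701, 0.1128, 0.0061]
ee_rot: [-179.9, -20.7, 4.7]
ft_force: [-1.1, -1.6, -0.2]
gripper_width: 0.0342
```

```bash
python3 - <<'E'
from h import *
a=np.radians(4.6);p=np.array([.683,.122])+(-.085)*np.array([np.cos(a),np.sin(a)])
o=arm.observe();print(o["ft_force"],o["joint_positions"].round(1));np.save("wp20.npy",[o["ee_pos"],o["ee_rot"]])
plan([*p,.007],4.6,21)
cv2.imwrite("pics/w20.png",arm.grab_frame("wrist"))
E
```

```text
[-1.11712442 -1.62713506 -0.1876105 ] [  5.4  39.9 112.   -1.1   7.4  91.7]
clk 18.57 at [0.5701 0.1128 0.0061] [-179.9   -20.7     4.71] w 0.0342
shift [1.07 0.   0.37] turn [-0.03  0.06  0.02] shift after turn [ 1.07 -0.    0.37]
```

View pics/w20.png

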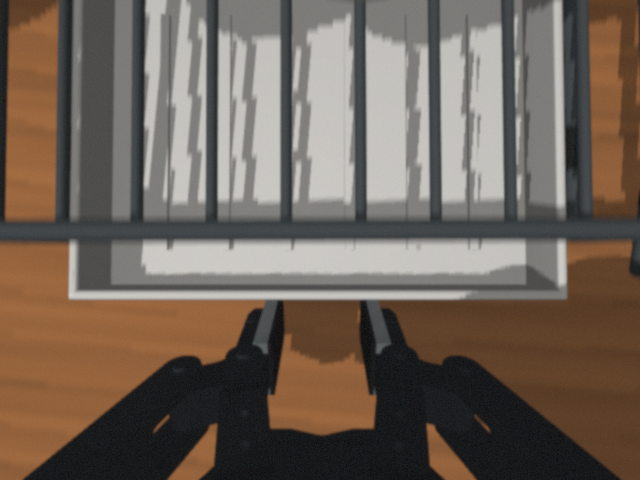

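Touching and square. Push on.

Call:
arm_command(
  rows=[
    [0.27,0,0.1,0,0,0],
    [0.27,0,0.1,0,0,0],
    [0.27,0,0.1,0,0,0],
    [0.2,0,0.075,0,0,0],
    [0,0,0,0,0,0],
  ],
)

```text
clock: 19.03
ee_pos: [0.5989, 0.1155, 0.0057]
ee_rot: [-179.9, -20.8, 4.7]
ft_force: [0.2, 0.3, -0.4]
gripper_width: 0.034
```

```bash
python3 - <<'E'
from h import *
a=np.radians(4.6);p=np.array([.683,.122])+(-.081)*np.array([np.cos(a),np.sin(a)])
o=arm.observe();print(o["ft_force"],o["joint_positions"].round(1));np.save("wp21.npy",[o["ee_pos"],o["ee_rot"]])
plan([*p,.006],4.6,21)
cv2.imwrite("pics/w21.png",arm.grab_frame("wrist"))
E
```

```text
[ 0.18981717  0.34750735 -0.35614162] [  5.4  40.7 108.   -0.7  10.5  91.3]
clk 19.03 at [0.5989 0.1155 0.0057] [-179.89  -20.77    4.72] w 0.034
shift [0.13 0.01 0.04] turn [-0.03  0.05  0.02] shift after turn [0.13 0.01 0.04]
```

View pics/w21.png

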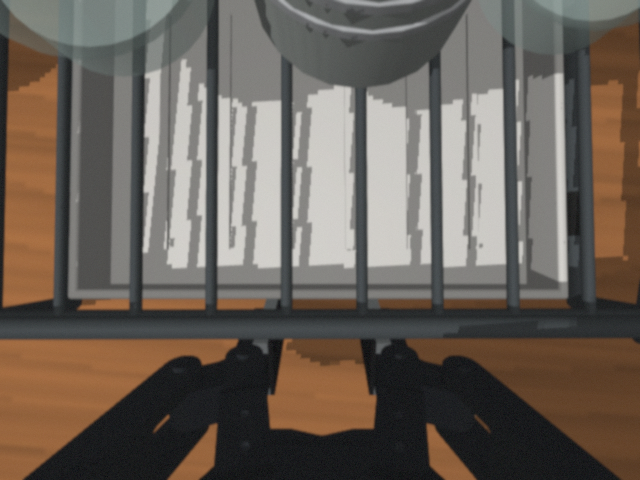

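Call:
arm_command(
  rows=[
    [0.12,0,0.045,0,0,0],
    [0,0,0,0,0,0],
  ],
)

```text
clock: 19.25
ee_pos: [0.6005, 0.1157, 0.0051]
ee_rot: [-179.9, -20.7, 4.7]
ft_force: [0.3, 0.5, -0.8]
gripper_width: 0.0344
```

Call:
arm_command(
  rows=[
    [0.12,0,0.045,0,0,0],
    [0,0,0,0,0,0],
  ],
)

```text
clock: 19.42
ee_pos: [0.6036, 0.1159, 0.0051]
ee_rot: [-179.9, -20.7, 4.7]
ft_force: [-0.5, 0.3, -0.5]
gripper_width: 0.0343
```

Call:
arm_command(
  rows=[
    [0.1,0,0.03,0,0,0],
    [0,0,0,0,0,0],
  ],
)

```text
clock: 19.58
ee_pos: [0.6038, 0.116, 0.0045]
ee_rot: [-179.9, -20.4, 4.7]
ft_force: [-11.8, -1.2, 3.3]
gripper_width: 0.0341
```

```bash
python3 - <<'E'
from h import *
o=arm.observe();np.save("wp22.npy",[o["ee_pos"],o["ee_rot"]])
cv2.imwrite("pics/w22.png",arm.grab_frame("wrist"))
E
```

Call:
arm_command(
  rows=[
    [-0.3,0,-0.12,0,0,0],
    [-0.6,0,-0.25,0,0,0],
    [-0.8,0,-0.35,0,-0.5,0],
    [-0.8,0,-0.5,0,-0.9,0],
    [-0.4,0,-0.9,0,-0.9,0],
  ],
)

```text
clock: 20.05
ee_pos: [0.5178, 0.1088, 0.0304]
ee_rot: [-179.9, -9.6, 4.8]
ft_force: [-0.2, 0.7, -2.1]
gripper_width: 0.0342
```

Call:
arm_command(
  rows=[
    [-0.2,0,-0.9,0,-0.9,0],
    [-0.2,0,-0.9,0,-0.9,0],
    [0,0,-1,0,-0.6,0],
    [0,0,-1,0,0,0],
    [0,0,-1,0,0,0],
  ],
)

```text
clock: 20.47
ee_pos: [0.5063, 0.1075, 0.1515]
ee_rot: [-179.9, 0.8, 4.8]
ft_force: [0.1, -0.1, -0.0]
gripper_width: 0.0342
```

Call:
arm_command(
  rows=[
    [-0.6,0,-1,0,0,0],
    [-0.6,0,-1,0,0,0],
    [-0.6,0,-1,0,0,0],
    [-0.6,0,0,0,0,0],
    [0,0,0,0,0,0],
  ],
)

```text
clock: 20.88
ee_pos: [0.4454, 0.1024, 0.2273]
ee_rot: [-179.9, 0.8, 4.8]
ft_force: [-0.0, -0.4, -0.6]
gripper_width: 0.0345
```

```bash
python3 - <<'E'
from h import *
o=arm.observe();np.save("wp23.npy",[o["ee_pos"],o["ee_rot"]]);print(o["ee_pos"],o["ee_rot"],o["ft_force"])
cv2.imwrite("pics/w23.png",arm.grab_frame("wrist"));cv2.imwrite("pics/t23.png",arm.grab_frame("top"))
s=arm.grab_frame("scene");cv2.imwrite("pics/s23.png",s)
E
```

```text
[0.44543349 0.10243992 0.22727217] [-179.89480369    0.76660322    4.77509456] [-0.03132324 -0.3823932  -0.58333388]
```

View pics/w22.png

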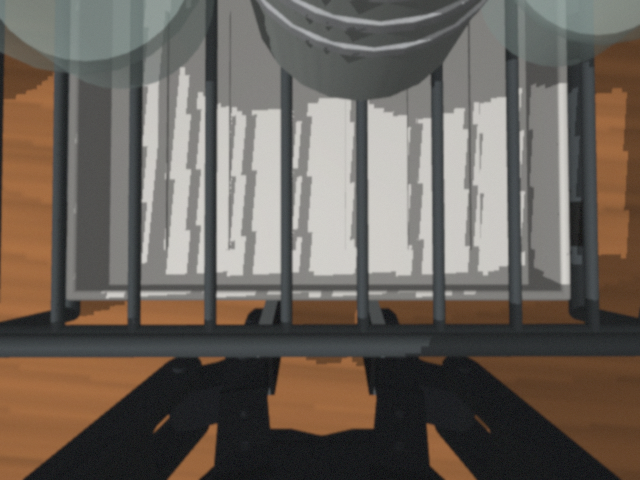

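View pics/w23.png

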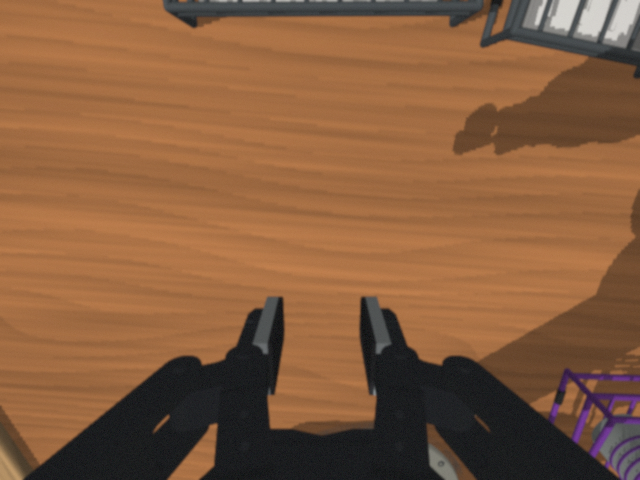

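View pics/t23.png

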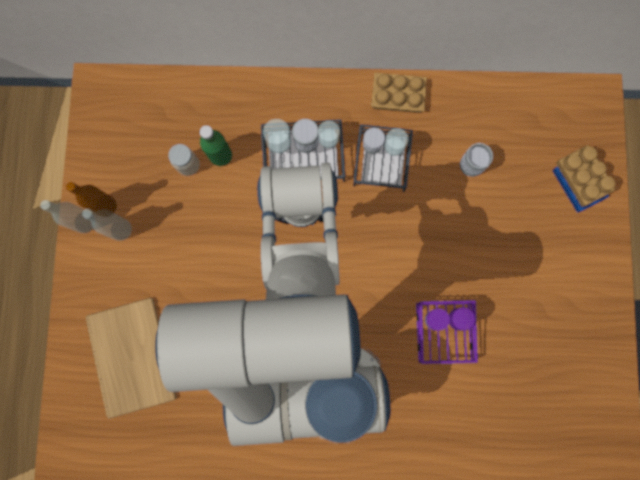

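View pics/s23.png

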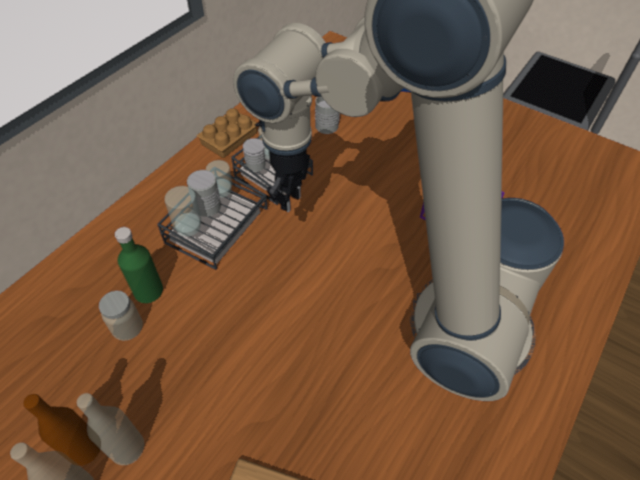

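```bash
python3 - <<'E'
from h import *
def go(w,rk,yaw,L):
    rk=np.array(rk);a=np.radians(yaw);M=np.array([[np.cos(a),-np.sin(a)],[np.sin(a),np.cos(a)]])
    for n,uv,z in L:
        p=ray("wrist",uv,z,np.load(w+".npy"));print(w,n,(M.T@(p[:2]-rk)).round(4))
go("wp22",[.683,.122],4.6,[("FL",(68,298),.026),("FR",(572,298),.026),("runL end",(72,315),.003),("runR end",(577,315),.003),("rail",(322,345),.058)])
go("wp13",[.674,-.112],-4.8,[("FL",(238,94),.026),("FR",(424,94),.026),("runL end",(207,106),.003),("runR end",(438,107),.003)])
E
```

```text
wp22 FL [-0.07    0.1003]
wp22 FR [-0.0693 -0.0967]
wp22 runL end [-0.081   0.1145]
wp22 runR end [-0.0802 -0.1149]
wp22 rail [-0.0792  0.001 ]
wp13 FL [-0.0745  0.052 ]
wp13 FR [-0.0741 -0.0627]
wp13 runL end [-0.0804  0.0789]
wp13 runR end [-0.0806 -0.079 ]
```

```bash
python3 -c "
from cell import arm
print(arm.observe()['clock']);print(arm.hand_in())"
```

```text
21.0333
the job is handed in; nothing more can be done
None
```

Both drip trays are under the racks of their own size and against the back wires, and I handed the job in at 21.0 s. For each one I gripped a side wall, towed it in front of its rack and part-way in. I then let go and pushed it home with the tilted, part-open fingertips until it stopped, at about 12 to 13 N.

| Tray | Depth from rack centre | Sideways from rack centre | Turn |
|---|---|---|---|
| Small | about +1 mm | about 5 mm to the right | under 1° |
| Large | about +5 mm | about +2 mm | under 1° |

- **Accuracy:** these are camera estimates, good to a few millimetres. All are within tolerance. I did not re-measure the large tray after backing off; its numbers come from the last picture before the gripper retreated.
- **Bystanders and look-alike:** the jar, tin, bottle and purple rack look unmoved in the last top picture. I did not measure their shift.
- **Gripper:** it was clear of everything, at 0.23 m height, when I handed in.
- **One failed step:** the first 25° tilt for the small tray stopped at about 21°, close to a wrist joint's range limit. I dropped to 14° and tilted further while pushing.

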